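# Change the basket on the parts dryer

## Robot

A 6-joint arm with a two-finger parallel gripper is mounted at the origin on the work surface. World frame = base frame: x ahead of the robot, y to its left, z up, the work surface at z = 0. Lengths are in m, angles in degrees, forces in N, time in s.
With the tool pointing down it reaches from about 0.4 to 0.825 m from the base axis. Payload 7 kg.
Tool frame: the origin (TCP) lies on the centre line of the jaws, within the pads' length; the fingertips stand 22 mm ahead of it and the grasp point (between the pads) lies 3 mm ahead of it (ctrl.finger_overhang is the distance from the TCP to the fingertips, in m); z points along the fingers, y is the line along which they close (so a half turn about z gives the same grasp; the last joint's range is limited). The gripper opens to 88 mm and grips with 3 to 60 N. Pads are 19 mm wide; open, the fingers measure 130 mm over their backs; the gripper's body (78 mm by 193 mm) begins 47 mm behind the grasp point.
Start: joints at [86.694, 20.546, 0.682, 0, -70.136, -16.507], TCP at [0.229, 0.635, 0.249] pointing down, gripper open.
Joint ranges: [-176.03, 176.03], [-82.01, 121.73], [-58.28, 71.71], [-173.87, 95.51], [-174.79, -0.11], [-173.66, 173.66]. Speed limits (degrees/s): [136.94, 136.94, 172.46, 180, 180, 180].

## Interface

Orientations are given as [roll, pitch, yaw] about the fixed x, y, z axes, in that order (R = Rz(yaw) Ry(pitch) Rx(roll)).
In Python, from plant import ctrl gives the robot as it stands. The module is installed in compiled form; this text tells all that it offers.
- The arm moves only by the shell command python3 -m creep 'ROWS'. ROWS is JSON, a list of rows, each an object with "grip": the closure, from 0 (fully open) to 1 (shut); "delta_pos": the shift along the tool's x, y, z scaled (see below), a list of three; "rotation": the turn, a rotation vector about the tool's x, y, z scaled (see below), a list of three. A call has 1 to 5 rows; each row is the pose to reach, as a shift and turn from the pose commanded when the call began, along the tool's axes at that moment; what a row does not reach only later rows make up. The controller multiplies each number of a shift by 10 cm and each number of a turn by pi/2 rad. A row lasts 1/10 s, in which the tool goes at most 50 mm and 8.59 degrees, less where a joint would pass 70% of its speed; a pose out of reach is approached as far as the arm can. A call with a number of a shift or a turn outside -1 to 1 is refused whole. A call with a gripper value outside its range is refused whole. The fingers move at their own pace and stop on an object; the grip force is fixed at half the most. Time passes only in rows, so rows that repeat a pose let the fingers close. It gives the time, the measured TCP pose, the force, the opening and the grip force at its end, in the units of the state.
- ctrl.get_obs(): the state, without advancing time (a new reading comes with each control period).
- ctrl.snapshot(name): name is "scene" or "top" or "wrist"; returns a dict with "color" (400x640x3 uint8, red, green, blue), "intrinsics" (3x3 intrinsics, pixels), "R" (3x3) and "t" (3): a world point X has camera coordinates R X + t. Camera axes: x right, y down, z forward; pixel columns grow to the right and rows downward; lengths in m; the calibration is good to about 2 mm. A picture is of the moment at which its call begins. There is no depth.
- ctrl.close_job(): hands the job in; it is judged then, once.
The state is a dict: "clock": time; "joint_pos": joint angles; "qvel": joint speeds; "tau": joint torques, N m; "tool_pos": TCP position; "orientation": TCP orientation; "force": force on the tool from outside, world axes, zero at the start; "moment": the same for the moment, N m; "opening": finger opening in m; "gripper_force": force on a finger pad.
Only numpy, scipy, OpenCV 4.12 (cv2) and the standard library are available. Lean on these libraries where they do the work, as an engineer would, in place of code of your own. Each camera call takes 0.05 s, during which the arm holds its last target. There are 200 camera calls.

## Task

The castings in the basket on the parts dryer are dry: turn the dryer's rotary isolator to off (bar crosswise), then lift that basket off with its castings in it and stand it on the plywood board. Put every rinsed casting from the rubber mat into the empty basket, stand that basket flat on the dryer's grate inside the raised lip and let go of it, and only then turn the isolator fully back on. Never have the dryer switched on without a basket in its place, and leave the buffing wheel, the compound bar and the can where they are.

Things in the scene. Friction and masses are not known exactly. Their poses are not given: they have to be found in the camera images.
- dryer: parts dryer, fixed to the bench, front to its -x: grey housing 240 (x) x 190 (y) x 85 mm high whose top is the basket seat; in front of it, at x = -175 mm, a black isolator box 100 (x) x 110 (y) x 65 mm high; behind it a blower up to 100 mm high. Origin on the bench under the middle of the seat
- dryer_seat (a point): middle of the grate on the dryer, 88 mm above the bench, axes as the dryer's. A lip 8 mm high surrounds the grate, 218 mm (x) by 168 mm (y) inside, so the 200 x 150 mm basket fits with 9 mm to spare each side, long side along the dryer's x, either way round
- isolator_grip (a point): point on the isolator's vertical axis within its bar grip, 100 mm above the bench; turns with the handle. The red handle is a flat 60 mm disc (top 75 mm above the bench) carrying an upright bar 16 mm thick (this point's x), 62 mm long (this point's y), from 75 to 107 mm above the bench; a 75 mm square yellow plate lies under it (70 mm above the bench)
- isolator (a joint): angle of the isolator handle: 0 = off (bar crosswise, along the dryer's y, stop), 1.571 = on (bar front to back, along the dryer's x, stop). Grows clockwise seen from above. It clicks: a detent draws it to the nearer end, with at most 0.2 N m to overcome; starts on
- basket_dry: wire basket 200 mm long (x), 150 mm wide (y), walls 55 mm high and 3 mm thick, floor 3 mm thick, 0.38 kg empty; a rigid bail rises from the middles of its two long sides to a grip over its middle, top at 110 mm; origin at the middle of its underside. This one stands on the dryer at the start and holds dry1 and dry2
- basket_dry_grip (a point): middle of the grip of basket_dry, axes as the basket's, 100 mm above its underside: a straight black bar 16 mm thick (x), 74 mm long (y), 20 mm high
- basket_empty: wire basket 200 mm long (x), 150 mm wide (y), walls 55 mm high and 3 mm thick, floor 3 mm thick, 0.38 kg empty; a rigid bail rises from the middles of its two long sides to a grip over its middle, top at 110 mm; origin at the middle of its underside. This one stands empty on the bench at the start
- basket_empty_grip (a point): middle of the grip of basket_empty, axes as the basket's, 100 mm above its underside: a straight black bar 16 mm thick (x), 74 mm long (y), 20 mm high
- board: plywood board, fixed flat on the bench, 220 (x) x 180 (y) x 15 mm thick: the place for the basket of dry castings; origin at the middle of its underside
- mat: black rubber mat, fixed flat on the bench, 260 (x) x 190 (y) x 3 mm thick, with the rinsed castings on it; origin at the middle of its underside
- casting1: rinsed casting on the mat (two to four of the four are present): cast aluminium knife handle, 95 mm long (its x), body 24 mm wide (y) and 20 mm high, with a 32 x 22 mm flange at the +x end and a 29 x 22 mm butt at the -x end; 90 g; origin at the middle of its underside (z up as laid)
- casting2: rinsed casting on the mat (two to four of the four are present): cast aluminium knife handle, 95 mm long (its x), body 24 mm wide (y) and 20 mm high, with a 32 x 22 mm flange at the +x end and a 29 x 22 mm butt at the -x end; 90 g; origin at the middle of its underside (z up as laid)
- casting3: rinsed casting on the mat (two to four of the four are present): cast aluminium knife handle, 95 mm long (its x), body 24 mm wide (y) and 20 mm high, with a 32 x 22 mm flange at the +x end and a 29 x 22 mm butt at the -x end; 90 g; origin at the middle of its underside (z up as laid)
- casting4: rinsed casting on the mat (two to four of the four are present): cast aluminium knife handle, 95 mm long (its x), body 24 mm wide (y) and 20 mm high, with a 32 x 22 mm flange at the +x end and a 29 x 22 mm butt at the -x end; 90 g; origin at the middle of its underside (z up as laid)
- dry1: dry casting lying in basket_dry: cast aluminium knife handle, 95 mm long (its x), body 24 mm wide (y) and 20 mm high, with a 32 x 22 mm flange at the +x end and a 29 x 22 mm butt at the -x end; 90 g; origin at the middle of its underside (z up as laid)
- dry2: dry casting lying in basket_dry: cast aluminium knife handle, 95 mm long (its x), body 24 mm wide (y) and 20 mm high, with a 32 x 22 mm flange at the +x end and a 29 x 22 mm butt at the -x end; 90 g; origin at the middle of its underside (z up as laid)
- buff: bystander: cotton buffing wheel lying flat on the bench, 150 mm across, 24 mm thick; origin at the middle of its underside
- compound_bar: bystander: brown bar of polishing compound in a paper sleeve, 120 x 45 x 40 mm; origin at the middle of its underside
- can: bystander: plain steel can, 60 mm across, 150 mm high; origin at the middle of its underside
Mind the look-alikes: they are no part of the job. Leave any orange look-alike of the casting2 alone.

How it is judged:
By the outcome, as a careful person would: the job done as asked, in the order asked, and still so for the second after the job is handed in, with the robot touching nothing.
Of casting1, casting2, casting3, casting4 only 2 to 4 are there at a start; the rules pass over those that are not, and their reading is None.
At some moment in a run one of casting1, casting2, casting3, casting4 may be knocked a few centimetres aside while the robot is not near it.
It also fails if it takes over 208 s, if anything falls off the work surface, if the arm or the gripper's body presses on something with over 40 N, if the wrist force passes 120 N, or if a joint passes its speed limit or range.

## Working session

There is one attempt and no reset: what is moved stays moved. The work goes in short steps, Python scripts to look and compute and a shell command to move; the robot and the scene stay as the last step left them, time stands still between calls to the robot, and variables do not carry over. Pictures are saved under pics/ and viewed, at most 14 in all, crops included, and the job is handed in when it is done.

```bash
mkdir -p pics && cat > h.py <<'E'
import numpy as np, cv2
from scipy.spatial.transform import Rotation as Rn
from plant import ctrl
def snap(n,f=None):
    s=ctrl.snapshot(n)
    if f: cv2.imwrite('pics/'+f,s['color'][:,:,::-1])
    return s
def ray(s,u,v,z):
    R=np.array(s['R']);t=np.array(s['t']);K=np.array(s['intrinsics'])
    c=-R.T@t; d=R.T@np.linalg.inv(K)@np.array([u,v,1.])
    return c+d*(z-c[2])/d[2]
def proj(s,X):
    p=np.array(s['intrinsics'])@(np.array(s['R'])@np.array(X)+np.array(s['t']));return p[:2]/p[2]
E
python3 - <<'E'
from h import *
import pickle
S={n:snap(n,n+'0.png') for n in('scene','top','wrist')}
pickle.dump(S,open('s0.pkl','wb'))
o=ctrl.get_obs();print(o,ctrl.finger_overhang)
for n in S: 
    s=S[n];print(n,-np.array(s['R']).T@np.array(s['t']),s['intrinsics'])
E
```

```text
{'clock': 0.15, 'joint_pos': array([ 8.66947291e+01,  2.05810803e+01,  6.46399040e-01, -1.35150811e-02,
       -7.01358579e+01, -1.65064997e+01]), 'qvel': array([-0.04348092, -0.14722733,  0.26560465,  0.07633763, -0.01407643,
       -0.00424778]), 'tau': array([-1.98152949e-03, -5.83275783e+01,  2.93286270e+01,  7.00115427e+00,
        8.77367769e-03, -1.11890590e-04]), 'tool_pos': array([0.22869679, 0.63472033, 0.24785624]), 'orientation': array([ 1.79928758e+02, -7.86036214e-03, -1.98163658e+01]), 'force': array([-0.1264373 ,  0.68273643, -0.09039407]), 'moment': array([ 0.04017053, -0.0045176 , -0.01327824]), 'gripper_force': 0.0, 'opening': 0.0875400240685534} 0.022
scene [ 1.342637   -0.29228434  1.33357876] [[515.40796293   0.         308.033629  ]
 [  0.         515.40796293 195.72040932]
 [  0.           0.           1.        ]]
top [0.46222096 0.07131001 1.19916361] [[398.63461476   0.         318.84444176]
 [  0.         398.63461476 204.21036805]
 [  0.           0.           1.        ]]
wrist [0.29753041 0.60819144 0.38513446] [[340.01998036   0.         319.28276364]
 [  0.         340.01998036 197.39692094]
 [  0.           0.           1.        ]]
```

View pics/top0.png

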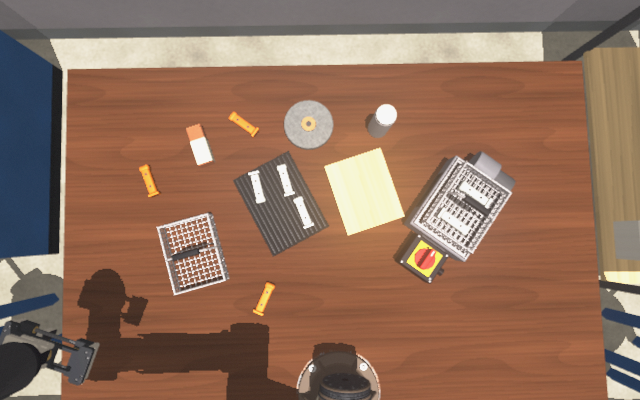

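View pics/scene0.png

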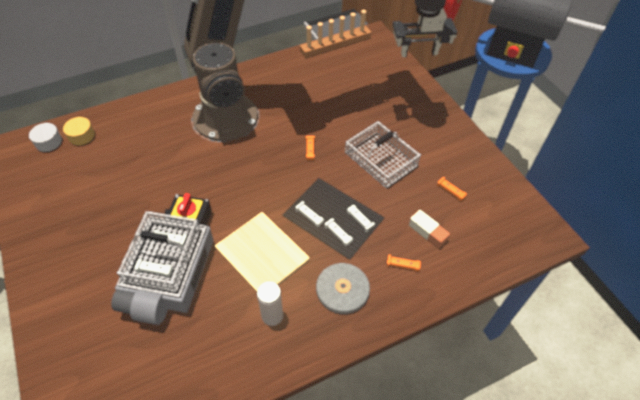

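Top view: three white castings on the mat at about (257,187), (286,180) and (304,212). The orange look-alikes are at (149,180), (243,123) and (263,298). The white ones on the mat fit the description of bare aluminium rinsed castings, so I will leave the orange ones alone. The empty basket is at (193,253), the board at (364,191), the dryer at (462,208) and the isolator at (425,258). Next I'll confirm this in an enlarged crop and measure.

```bash
cat >> h.py <<'E'
def tri(s1,p1,s2,p2):
    A=[];b=[]
    L=[]
    for s,p in((s1,p1),(s2,p2)):
        R=np.array(s['R']);c=-R.T@np.array(s['t']);d=R.T@np.linalg.inv(np.array(s['intrinsics']))@np.array([p[0],p[1],1.]);d/=np.linalg.norm(d)
        M=np.eye(3)-np.outer(d,d);A.append(M);b.append(M@c);L.append((c,d))
    X=np.linalg.solve(sum(A),sum(b))
    return X,[np.linalg.norm((np.eye(3)-np.outer(d,d))@(X-c)) for c,d in L]
def blobs(mask,lo=30):
    out=[]
    for c in cv2.findContours(mask.astype('uint8'),cv2.RETR_EXTERNAL,cv2.CHAIN_APPROX_NONE)[0]:
        if cv2.contourArea(c)>=lo:
            r=cv2.minAreaRect(c);m=cv2.moments(c);out.append((m['m00'],np.round([m['m10']/m['m00'],m['m01']/m['m00']],1),np.round(cv2.boxPoints(r),1).tolist()))
    return sorted(out,key=lambda a:-a[0])
E
python3 - <<'E'
from h import *
import pickle
S=pickle.load(open('s0.pkl','rb'))
t=S['top']['color'];sc=S['scene']['color']
cv2.imwrite('pics/c1.png',cv2.resize(t[110:310,150:520,::-1],None,fx=2.1,fy=2.1,interpolation=cv2.INTER_CUBIC))
cv2.imwrite('pics/c2.png',cv2.resize(sc[110:330,100:440,::-1],None,fx=2.3,fy=2.3,interpolation=cv2.INTER_CUBIC))
for n in('top','scene'):
    h=cv2.cvtColor(S[n]['color'],cv2.COLOR_RGB2HSV).astype(int);H,Sa,V=h[...,0],h[...,1],h[...,2]
    print(n,'red');[print(b) for b in blobs(((H<6)|(H>174))&(Sa>170)&(V>120),20)]
    print('yel');[print(b) for b in blobs((H>22)&(H<34)&(Sa>200)&(V>150),20)]
    print('ply');[print(b) for b in blobs((H>18)&(H<34)&(Sa>60)&(Sa<180)&(V>200),800)]
    print('wht');[print(b) for b in blobs((Sa<30)&(V>170),60)]
E
```

```text
top red
yel
ply
wht
(5823.0, array([462.2, 205.7]), [[409.0, 223.1999969482422], [464.70001220703125, 142.39999389648438], [521.0999755859375, 181.3000030517578], [465.3999938964844, 262.0]])
(3647.5, array([190.9, 253.5]), [[155.60000610351562, 225.60000610351562], [208.3000030517578, 212.10000610351562], [225.89999389648438, 281.29998779296875], [173.3000030517578, 294.70001220703125]])
(1730.0, array([308.2, 124. ]), [[284.0, 101.0], [332.0, 101.0], [332.0, 147.0], [284.0, 147.0]])
(340.0, array([200.5, 150.5]), [[189.5, 141.5], [203.89999389648438, 136.6999969482422], [211.5, 159.5], [197.10000610351562, 164.3000030517578]])
(334.0, array([77.9, 63.5]), [[52.20000076293945, 51.70000076293945], [96.30000305175781, 34.5], [108.19999694824219, 65.0999984741211], [64.0999984741211, 82.30000305175781]])
(320.0, array([385.9, 114.7]), [[375.0, 105.0], [396.0, 105.0], [396.0, 125.0], [375.0, 125.0]])
(270.5, array([328.2,  56.9]), [[292.8999938964844, 57.5], [296.20001220703125, 42.70000076293945], [362.3999938964844, 57.29999923706055], [359.1000061035156, 72.0]])
(249.5, array([284.9,
[... 2861 characters left out ...]
2422]])
(265.5, array([424.4, 221.3]), [[410.79998779296875, 218.5], [418.5, 208.6999969482422], [437.8999938964844, 223.8000030517578], [430.29998779296875, 233.6999969482422]])
(230.0, array([338.5, 231. ]), [[323.5, 223.5], [330.5, 216.5], [352.5, 238.5], [345.5, 245.5]])
(218.5, array([360.1, 216.8]), [[346.5, 209.5], [353.5, 202.5], [374.0, 223.0], [367.0, 230.0]])
(208.5, array([309.3, 212.9]), [[294.5, 206.8000030517578], [300.8999938964844, 199.1999969482422], [324.0, 218.6999969482422], [317.6000061035156, 226.1999969482422]])
(128.0, array([585.6,  23.2]), [[566.4000244140625, 20.5], [567.5, 16.200000762939453], [604.5, 25.899999618530273], [603.4000244140625, 30.200000762939453]])
```

View pics/c1.png

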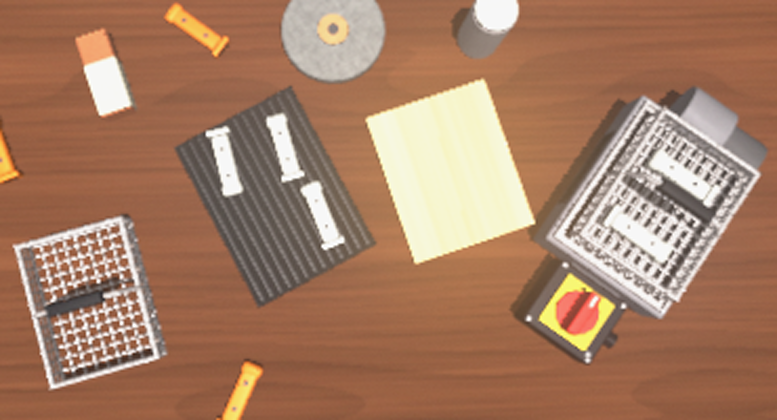

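View pics/c2.png

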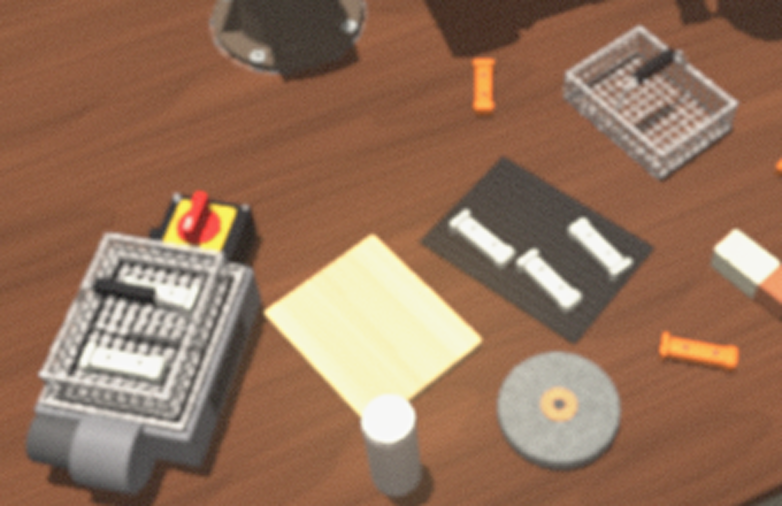

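Both crops confirm three plain aluminium castings on the mat and one empty basket on the bench; the orange ones lie off the mat. The isolator bar points towards the basket (on). Next I'll compute the metric positions.

```bash
python3 - <<'E'
from h import *
import pickle
S=pickle.load(open('s0.pkl','rb'));T,C=S['top'],S['scene']
a=lambda p:(p[0]/2.1+150,p[1]/2.1+110)
b=lambda p:(p[0]/2.3+100,p[1]/2.3+110)
def two(n,p,q):
    X,e=tri(T,a(p),C,b(q));print(n,np.round(X,4),np.round(e,4));return X
# boards: corners
k=[('bd0',(367,118),(265,310)),('bd1',(484,80),(362,418)),('bd2',(534,224),(481,341)),('bd3',(416,263),(373,235))]
two('bd0 ',(367,118),(481,341));two('bd2',(534,224),(265,310));two('bd3',(416,263),(373,235))
print('board', [np.round(ray(T,*a(p),.015),4)[:2] for p in((367,118),(484,80),(534,224),(416,263))])
two('isoplate',(578,311),(200,224))
two('dry grip',(690,199),(127,292)); two('empty grip',(75,302),(659,66))
print('mat',[np.round(ray(T,*a(p),.003),4)[:2] for p in((178,150),(291,87),(374,242),(261,305))])
print('buff',two('buff',(333,29),(559,404)))
for p,q in(((284.9,179.6),(338.5,231.0)),((256.9,186.5),(360.1,216.8)),((302.8,212.2),(309.3,212.9))):
    X,e=tri(T,p,C,q);print('cast',np.round(X,4),np.round(e,4))
for z in(0.02,):
  for q in((284.9,179.6,8.3,30.9),(256.9,186.5,7.8,31.5),(302.8,212.2,11.9,29.6)):
    A=ray(T,q[0]-q[2]/2,q[1]-q[3]/2,.022);B=ray(T,q[0]+q[2]/2,q[1]+q[3]/2,.022);print(np.round((A+B)/2,4),np.degrees(np.arctan2(*(A-B)[1::-1])))
# basket empty rim corners (crop px) z=.055
print('rim E',[np.round(ray(T,*a(p),.055),4)[:2] for p in((15,246),(127,218),(163,354),(52,386))])
E
```

```text
bd0  [0.6633 0.0229 0.0092] [0.0011 0.0011]
bd2 [ 0.5048 -0.2107  0.0146] [0.0007 0.0007]
bd3 [ 0.4542 -0.0403  0.0127] [0.0015 0.0015]
board [array([0.662 , 0.0221]), array([ 0.7133, -0.1478]), array([ 0.5044, -0.2113]), array([ 0.4536, -0.0415])]
isoplate [ 0.3851 -0.2489  0.078 ] [0.0017 0.0017]
dry grip [ 0.5252 -0.3578  0.1913] [0.0037 0.0037]
empty grip [0.4166 0.415  0.0971] [0.0035 0.0035]
mat [array([0.6238, 0.2937]), array([0.7116, 0.1302]), array([0.485 , 0.0165]), array([0.4   , 0.1791])]
buff [0.7904 0.0682 0.023 ] [0.0007 0.0007]
buff [0.79036553 0.06818503 0.02303434]
cast [0.6232 0.1415 0.0208] [0.0005 0.0005]
cast [0.6049 0.2253 0.0192] [0.0001 0.0001]
cast [0.525  0.0907 0.0197] [0.0004 0.0004]
[0.6234 0.1419 0.022 ] 13.746924542821018
[0.6047 0.2251 0.022 ] 12.899101890176063
[0.5251 0.0911 0.022 ] 20.514063098353134
rim E [array([0.4911, 0.5049]), array([0.5253, 0.3541]), array([0.3409, 0.3071]), array([0.3028, 0.4553])]
```

```bash
cat >> h.py <<'E'
def plan(W,start=None,rowsize=.01):
    """W: list of (x,y,z,yaw) or None entries; prints rounded tool-frame rows, call by call"""
    o=ctrl.get_obs();p=np.array(o['tool_pos']);yaw=o['orientation'][2]
    if start is not None:p=np.array(start[:3]);yaw=start[3]
    print('from',np.round(p,4),round(yaw,2),'force',np.round(o['force'],1),'open',round(o['opening'],4),'q',np.round(o['joint_pos'],0),'t',round(o['clock'],1))
    for x,y,z,w in W:
        R=Rn.from_euler('xyz',[180,0,yaw],degrees=True).as_matrix()
        d=np.round(R.T@(np.array([x,y,z])-p)*10/rowsize)*rowsize
        dy=(w-yaw+180)%360-180 if abs(w-yaw)>180.01 else w-yaw
        r=np.round(-dy/90,3)
        print([round(float(v),3) for v in d],'rot z',r,'rows>=',max(np.linalg.norm(d)*2,abs(r)*90/8.59).round(1))
        p=p+R@d/10;yaw=yaw-r*90
    print('end',np.round(p,4),round(yaw,2))
E
python3 - <<'E'
from h import *
P=[(.229,.635,.25),(.32,.60,.25),(.41,.55,.25),(.48,.47,.25),(.53,.38,.25),(.56,.29,.25),(.56,.19,.25),(.545,.09,.25),(.52,-.01,.25),(.47,-.10,.25),(.42,-.18,.25),(.385,-.249,.25)]
plan([(*q,-19.8-18*i) for i,q in enumerate(P)][1:])
E
```

```text
from [0.2287 0.6347 0.2479] -19.82 force [-0.1  0.7 -0.1] open 0.0875 q [ 87.  21.   1.  -0. -70. -17.] t 0.1
[0.98, 0.02, -0.02] rot z 0.2 rows>= 2.1
[1.01, -0.16, -0.0] rot z 0.2 rows>= 2.1
[1.06, -0.13, -0.0] rot z 0.2 rows>= 2.1
[1.0, -0.23, -0.0] rot z 0.2 rows>= 2.1
[0.89, -0.33, -0.0] rot z 0.2 rows>= 2.1
[0.94, -0.34, -0.0] rot z 0.2 rows>= 2.1
[0.89, -0.49, -0.0] rot z 0.2 rows>= 2.1
[0.76, -0.69, -0.0] rot z 0.2 rows>= 2.1
[0.74, -0.73, -0.0] rot z 0.2 rows>= 2.1
[0.47, -0.81, -0.0] rot z 0.2 rows>= 2.1
[0.1, -0.77, -0.0] rot z 0.2 rows>= 2.1
end [ 0.3846 -0.249   0.2499] -217.82
```

```bash
python3 -m creep '[{"grip":0,"delta_pos":[0.98,0.02,-0.02],"rotation":[0,0,0.2]},{"grip":0,"delta_pos":[0.98,0.02,-0.02],"rotation":[0,0,0.2]},{"grip":0,"delta_pos":[0.98,0.02,-0.02],"rotation":[0,0,0.2]}]'
python3 -m creep '[{"grip":0,"delta_pos":[1.0,-0.16,0],"rotation":[0,0,0.2]},{"grip":0,"delta_pos":[1.0,-0.16,0],"rotation":[0,0,0.2]},{"grip":0,"delta_pos":[1.0,-0.16,0],"rotation":[0,0,0.2]}]'
python3 -c "
from h import *
plan([])"
```

```text
clock: 0.45
tool_pos: [0.3244, 0.5977, 0.2502]
orientation: [180.0, -0.1, -38.3]
force: [0.1, 0.4, -0.3]
opening: 0.0874
gripper_force: 0.0
clock: 0.75
tool_pos: [0.4131, 0.5483, 0.2501]
orientation: [180.0, -0.1, -56.3]
force: [-0.4, 0.6, 0.1]
opening: 0.087
gripper_force: 0.0
from [0.4131 0.5483 0.2501] -56.34 force [-0.4  0.6  0.1] open 0.087 q [ 69.  22.   2.   0. -71. -36.] t 0.8
end [0.4131 0.5483 0.2501] -56.34
```

```bash
python3 -m creep '[{"grip":0,"delta_pos":[1.0,-0.13,0],"rotation":[0,0,0.2]},{"grip":0,"delta_pos":[1.0,-0.13,0],"rotation":[0,0,0.2]},{"grip":0,"delta_pos":[1.0,-0.13,0],"rotation":[0,0,0.2]}]' >/dev/null
python3 -m creep '[{"grip":0,"delta_pos":[1.0,-0.23,0],"rotation":[0,0,0.2]},{"grip":0,"delta_pos":[1.0,-0.23,0],"rotation":[0,0,0.2]},{"grip":0,"delta_pos":[1.0,-0.23,0],"rotation":[0,0,0.2]}]' >/dev/null
python3 -m creep '[{"grip":0,"delta_pos":[0.89,-0.33,0],"rotation":[0,0,0.2]},{"grip":0,"delta_pos":[0.89,-0.33,0],"rotation":[0,0,0.2]},{"grip":0,"delta_pos":[0.89,-0.33,0],"rotation":[0,0,0.2]}]' >/dev/null
python3 -m creep '[{"grip":0,"delta_pos":[0.94,-0.34,0],"rotation":[0,0,0.2]},{"grip":0,"delta_pos":[0.94,-0.34,0],"rotation":[0,0,0.2]},{"grip":0,"delta_pos":[0.94,-0.34,0],"rotation":[0,0,0.2]}]' >/dev/null
python3 -m creep '[{"grip":0,"delta_pos":[0.89,-0.49,0],"rotation":[0,0,0.2]},{"grip":0,"delta_pos":[0.89,-0.49,0],"rotation":[0,0,0.2]},{"grip":0,"delta_pos":[0.89,-0.49,0],"rotation":[0,0,0.2]}]' 
python3 -m creep '[{"grip":0,"delta_pos":[0.76,-0.69,0],"rotation":[0,0,0.2]},{"grip":0,"delta_pos":[0.76,-0.69,0],"rotation":[0,0,0.2]},{"grip":0,"delta_pos":[0.76,-0.69,0],"rotation":[0,0,0.2]}]' 
python3 -c "
from h import *
P=[(.47,-.10,.25),(.42,-.18,.25),(.385,-.249,.25)]
plan([(*q,180-18*(i+1)) for i,q in enumerate(P)])"
```

```text
clock: 2.25
tool_pos: [0.539, 0.0927, 0.2508]
orientation: [180.0, -0.0, -146.2]
force: [0.3, -0.1, -0.5]
opening: 0.0875
gripper_force: 0.0
clock: 2.55
tool_pos: [0.5149, -0.0066, 0.2507]
orientation: [180.0, -0.0, -164.1]
force: [-0.3, 0.4, 0.2]
opening: 0.0879
gripper_force: 0.0
from [ 0.5149 -0.0066  0.2507] -164.14 force [-0.3  0.4  0.2] open 0.0879 q [ 21.   5. -19.  -0. -66. -95.] t 2.5
[0.69, -0.78, 0.01] rot z 0.376 rows>= 3.9
[0.23, -0.91, -0.0] rot z 0.2 rows>= 2.1
[-0.12, -0.76, -0.0] rot z 0.2 rows>= 2.1
end [ 0.385  -0.2485  0.2497] -233.98
```

```bash

python3 -m creep '[{"grip":0,"delta_pos":[0.69,-0.78,0],"rotation":[0,0,0.2]},{"grip":0,"delta_pos":[0.69,-0.78,0],"rotation":[0,0,0.2]},{"grip":0,"delta_pos":[0.69,-0.78,0],"rotation":[0,0,0.2]}]' >/dev/null
python3 -m creep '[{"grip":0,"delta_pos":[0.50,-0.79,0],"rotation":[0,0,0.2]},{"grip":0,"delta_pos":[0.50,-0.79,0],"rotation":[0,0,0.2]},{"grip":0,"delta_pos":[0.50,-0.79,0],"rotation":[0,0,0.2]}]' >/dev/null
python3 -m creep '[{"grip":0,"delta_pos":[0.10,-0.77,0],"rotation":[0,0,0.2]},{"grip":0,"delta_pos":[0.10,-0.77,0],"rotation":[0,0,0.2]},{"grip":0,"delta_pos":[0.10,-0.77,0],"rotation":[0,0,0.2]},{"grip":0,"delta_pos":[0.10,-0.77,0],"rotation":[0,0,0.2]}]' 
python3 -c "
from h import *
import pickle
plan([])
s=snap('wrist','w1.png');pickle.dump(s,open('w1.pkl','wb'))
print(proj(s,[.385,-.249,.107]))"
```

```text
clock: 3.55
tool_pos: [0.3846, -0.2442, 0.2506]
orientation: [180.0, 0.0, 142.3]
force: [1.1, 0.1, -0.1]
opening: 0.0876
gripper_force: 0.0
from [ 0.3846 -0.2442  0.2506] 142.3 force [ 1.1  0.1 -0.1] open 0.0876 q [  -8.   -1.  -25.   -0.  -65. -120.] t 3.5
end [ 0.3846 -0.2442  0.2506] 142.3
[317.25686957 193.3943972 ]
```

View pics/w1.png

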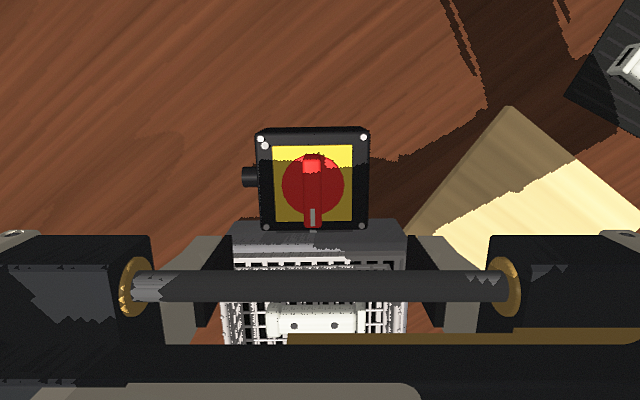

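The wrist image shows the yellow plate from (272,147) to (352,222), centred at about (312,184.5), with the bar along image-vertical at column 312. The tool yaw is therefore aligned with the bar.

```bash
python3 - <<'E'
from h import *
import pickle
w=pickle.load(open('w1.pkl','rb'));T=pickle.load(open('s0.pkl','rb'))['top']
h=cv2.cvtColor(w['color'],cv2.COLOR_RGB2HSV).astype(int)
y=((h[...,0]>20)&(h[...,0]<36)&(h[...,1]>150)&(h[...,2]>70));y[:, :250]=0;y[:,375:]=0;y[240:]=0
r=((h[...,0]<8)|(h[...,0]>172))&(h[...,1]>170)&(h[...,2]>60);r[:,:265]=0;r[:,360:]=0;r[:140]=0;r[232:]=0
for m,n in((y,'y'),(r,'r'),(y|r,'yr')):
    for b in blobs(m,200):print(n,b)
c=[np.array(b[2]).mean(0) for b in blobs(y|r,200)][0];print(c)
print(tri(w,c,T,(425.2,258.1)),ray(w,*c,.07))
plan([])
E
```

```text
y (2544.0, array([312.4, 178.8]), [[271.79998779296875, 145.10000610351562], [352.0, 143.8000030517578], [353.20001220703125, 220.1999969482422], [273.0, 221.5]])
r (3096.5, array([312.5, 186.8]), [[269.5, 177.60000610351562], [319.1000061035156, 141.39999389648438], [359.70001220703125, 197.1999969482422], [310.0, 233.3000030517578]])
yr (5925.0, array([312.5, 183.1]), [[271.79998779296875, 145.10000610351562], [352.0, 143.8000030517578], [353.29998779296875, 226.39999389648438], [273.1000061035156, 227.6999969482422]])
[312.54999542 185.75      ]
(array([ 0.38399755, -0.25382336,  0.0687862 ]), [np.float64(0.000776883440008157), np.float64(0.0007768834400081444)]) [ 0.38411803 -0.25433523  0.07      ]
from [ 0.3847 -0.2439  0.2506] 142.37 force [-0.   0.2  0.5] open 0.0879 q [  -7.   -1.  -25.   -0.  -65. -120.] t 3.6
end [ 0.3847 -0.2439  0.2506] 142.37
```

```bash
python3 - <<'E'
from h import *
plan([(.382,-.2528,.18,143.3),(.382,-.2528,.107,143.3)],rowsize=.005)
E
```

```text
from [ 0.3847 -0.2439  0.2506] 142.37 force [-0.   0.2  0.5] open 0.0879 q [  -7.   -1.  -25.   -0.  -65. -120.] t 3.6
[-0.035, -0.085, 0.705] rot z -0.01 rows>= 1.4
[0.0, -0.0, 0.73] rot z -0.0 rows>= 1.5
end [ 0.3823 -0.2527  0.1071] 143.27
```

```bash

python3 -m creep '[{"grip":0,"delta_pos":[-0.035,-0.085,0.25],"rotation":[0,0,-0.01]},{"grip":0,"delta_pos":[-0.035,-0.085,0.5],"rotation":[0,0,-0.01]},{"grip":0,"delta_pos":[-0.035,-0.085,0.7],"rotation":[0,0,-0.01]},{"grip":0,"delta_pos":[-0.035,-0.085,0.7],"rotation":[0,0,-0.01]}]' >/dev/null
python3 -m creep '[{"grip":0,"delta_pos":[0,0,0.25],"rotation":[0,0,0]},{"grip":0,"delta_pos":[0,0,0.5],"rotation":[0,0,0]},{"grip":0,"delta_pos":[0,0,0.73],"rotation":[0,0,0]},{"grip":0,"delta_pos":[0,0,0.73],"rotation":[0,0,0]},{"grip":0,"delta_pos":[0,0,0.73],"rotation":[0,0,0]}]'
for i in 1 2; do :; done
python3 -m creep '[{"grip":1,"delta_pos":[0,0,0],"rotation":[0,0,0]},{"grip":1,"delta_pos":[0,0,0],"rotation":[0,0,0]},{"grip":1,"delta_pos":[0,0,0],"rotation":[0,0,0]},{"grip":1,"delta_pos":[0,0,0],"rotation":[0,0,0]},{"grip":1,"delta_pos":[0,0,0],"rotation":[0,0,0]}]'
python3 -m creep '[{"grip":1,"delta_pos":[0,0,0],"rotation":[0,0,0]},{"grip":1,"delta_pos":[0,0,0],"rotation":[0,0,0]},{"grip":1,"delta_pos":[0,0,0],"rotation":[0,0,0]},{"grip":1,"delta_pos":[0,0,0],"rotation":[0,0,0]},{"grip":1,"delta_pos":[0,0,0],"rotation":[0,0,0]}]'
```

```text
clock: 4.5
tool_pos: [0.3825, -0.2531, 0.1086]
orientation: [-180.0, 0.0, 143.2]
force: [0.9, 0.4, 0.3]
opening: 0.0877
gripper_force: 0.0
clock: 5.0
tool_pos: [0.3815, -0.2534, 0.1078]
orientation: [180.0, 0.0, 143.1]
force: [0.2, 0.0, -0.8]
opening: 0.0534
gripper_force: 0.0
clock: 5.5
tool_pos: [0.3829, -0.2516, 0.1076]
orientation: [179.8, 0.1, 143.0]
force: [4.3, 15.6, 3.4]
opening: 0.0162
gripper_force: 30.0
```

```bash

python3 -m creep '[{"grip":1,"delta_pos":[0,0.03,0],"rotation":[0,0,0]},{"grip":1,"delta_pos":[0,0.03,0],"rotation":[0,0,0]},{"grip":1,"delta_pos":[0,0.03,0],"rotation":[0,0,0]}]'
python3 -m creep '[{"grip":1,"delta_pos":[0,0,0],"rotation":[0,0,-0.05]},{"grip":1,"delta_pos":[0,0,0],"rotation":[0,0,-0.1]},{"grip":1,"delta_pos":[0,0,0],"rotation":[0,0,-0.15]},{"grip":1,"delta_pos":[0,0,0],"rotation":[0,0,-0.2]},{"grip":1,"delta_pos":[0,0,0],"rotation":[0,0,-0.25]}]'
```

```text
clock: 5.8
tool_pos: [0.3831, -0.2511, 0.1075]
orientation: [-180.0, -0.0, 143.1]
force: [-0.9, -2.7, 1.4]
opening: 0.0156
gripper_force: 30.0
clock: 6.3
tool_pos: [0.3831, -0.2513, 0.1076]
orientation: [-180.0, -0.0, 165.7]
force: [-0.8, -4.1, -1.0]
opening: 0.0161
gripper_force: 30.0
```

```bash

python3 -m creep '[{"grip":1,"delta_pos":[0,0,0],"rotation":[0,0,-0.06]},{"grip":1,"delta_pos":[0,0,0],"rotation":[0,0,-0.12]},{"grip":1,"delta_pos":[0,0,0],"rotation":[0,0,-0.18]},{"grip":1,"delta_pos":[0,0,0],"rotation":[0,0,-0.24]},{"grip":1,"delta_pos":[0,0,0],"rotation":[0,0,-0.3]}]'
python3 -m creep '[{"grip":1,"delta_pos":[0,0,0],"rotation":[0,0,-0.06]},{"grip":1,"delta_pos":[0,0,0],"rotation":[0,0,-0.12]},{"grip":1,"delta_pos":[0,0,0],"rotation":[0,0,-0.18]},{"grip":1,"delta_pos":[0,0,0],"rotation":[0,0,-0.24]},{"grip":1,"delta_pos":[0,0,0],"rotation":[0,0,-0.3]}]'
python3 -m creep '[{"grip":1,"delta_pos":[0,0,0],"rotation":[0,0,-0.05]},{"grip":1,"delta_pos":[0,0,0],"rotation":[0,0,-0.1]},{"grip":1,"delta_pos":[0,0,0],"rotation":[0,0,-0.15]},{"grip":1,"delta_pos":[0,0,0],"rotation":[0,0,-0.15]}]'
python3 -c "
from h import *
print(ctrl.get_obs())"
```

```text
clock: 6.8
tool_pos: [0.3831, -0.2514, 0.1076]
orientation: [-180.0, -0.0, -167.2]
force: [-0.2, -4.9, -1.3]
opening: 0.0158
gripper_force: 30.0
clock: 7.3
tool_pos: [0.3831, -0.2516, 0.1076]
orientation: [-180.0, -0.0, -140.2]
force: [0.0, -6.2, -1.7]
opening: 0.0159
gripper_force: 30.0
clock: 7.7
tool_pos: [0.3832, -0.2516, 0.1076]
orientation: [-180.0, -0.0, -126.8]
force: [-0.2, -6.7, -2.8]
opening: 0.0156
gripper_force: 30.0
{'clock': 7.7, 'joint_pos': array([ -8.51778542,   8.65394834, -36.74605452,   0.07066223,
       -44.59064528, -28.30290242]), 'qvel': array([ 0.05287827, -0.06825583,  0.07352815, -0.01896628, -0.02913234,
       -3.87066016]), 'tau': array([  2.6996427 , -35.2069366 ,  22.13458478,   3.67739953,
        -0.38837015,   0.98814424]), 'tool_pos': array([ 0.38321952, -0.25164488,  0.10758081]), 'orientation': array([-1.79968261e+02, -3.92606023e-02, -1.26770381e+02]), 'force': array([-0.17149396, -6.70910579, -2.77050582]), 'moment': array([-2.46896127, -0.11949852,  0.10759964]), 'gripper_force': 29.99808579683304, 'opening': 0.01557677538496334}
```

```bash

python3 -m creep '[{"grip":0.5,"delta_pos":[0,0,0],"rotation":[0,0,0]},{"grip":0.5,"delta_pos":[0,0,0],"rotation":[0,0,0]},{"grip":0.5,"delta_pos":[0,0,0],"rotation":[0,0,0]},{"grip":0.5,"delta_pos":[0,0,0],"rotation":[0,0,0]}]'
python3 -m creep '[{"grip":0.5,"delta_pos":[0,0,-0.3],"rotation":[0,0,0]},{"grip":0.5,"delta_pos":[0,0,-0.6],"rotation":[0,0,0]},{"grip":0.5,"delta_pos":[0,0,-1],"rotation":[0,0,0]},{"grip":0.5,"delta_pos":[0,0,-1],"rotation":[0,0,0]}]' >/dev/null
python3 -m creep '[{"grip":0.5,"delta_pos":[0,0,-0.5],"rotation":[0,0,0]},{"grip":0.5,"delta_pos":[0,0,-1],"rotation":[0,0,0]},{"grip":0.5,"delta_pos":[0,0,-1],"rotation":[0,0,0]},{"grip":0.5,"delta_pos":[0,0,-1],"rotation":[0,0,0]}]'
python3 -c "
from h import *
s=snap('wrist','w2.png');import pickle;pickle.dump(s,open('w2.pkl','wb'))
plan([(.463,-.3161,.34,-126.7),(.5233,-.3561,.34,-126.7)])"
```

```text
clock: 8.1
tool_pos: [0.3832, -0.2508, 0.1076]
orientation: [180.0, 0.0, -126.9]
force: [-0.1, 0.1, -0.1]
opening: 0.0413
gripper_force: 0.0
clock: 8.9
tool_pos: [0.3837, -0.2508, 0.3084]
orientation: [-179.9, 0.1, -126.9]
force: [-0.3, 0.3, 0.3]
opening: 0.0436
gripper_force: 0.0
from [ 0.383  -0.2506  0.3071] -126.92 force [-0.   0.3 -0.6] open 0.0436 q [ -8.  -3. -20.  -0. -73. -28.] t 8.9
[0.04, -1.03, -0.33] rot z -0.002 rows>= 2.2
[-0.04, -0.73, 0.0] rot z -0.0 rows>= 1.5
end [ 0.5238 -0.3561  0.3401] -126.74
```

View pics/w2.png

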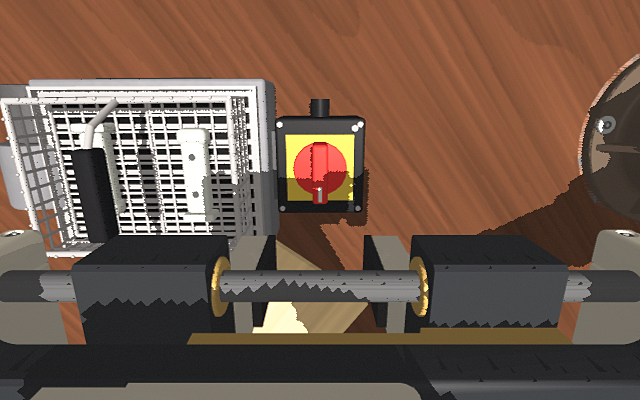

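The isolator at (320,172) now has its bar crosswise to the dryer, so it is off. The basket grip shows at about (92,195). Next I'll move over it.

```bash

python3 -m creep '[{"grip":0.3,"delta_pos":[0.04,-0.5,-0.33],"rotation":[0,0,0]},{"grip":0.3,"delta_pos":[0.04,-1.0,-0.33],"rotation":[0,0,0]},{"grip":0.3,"delta_pos":[0.04,-1.0,-0.33],"rotation":[0,0,0]}]' >/dev/null
python3 -m creep '[{"grip":0.3,"delta_pos":[-0.04,-0.5,0],"rotation":[0,0,0]},{"grip":0.3,"delta_pos":[-0.04,-0.76,0],"rotation":[0,0,0]},{"grip":0.3,"delta_pos":[-0.04,-0.76,0],"rotation":[0,0,0]},{"grip":0.3,"delta_pos":[-0.04,-0.76,0],"rotation":[0,0,0]}]'
python3 -c "
from h import *
s=snap('wrist','w3.png');import pickle;pickle.dump(s,open('w3.pkl','wb'))
plan([])"
```

```text
clock: 9.65
tool_pos: [0.5236, -0.3565, 0.3377]
orientation: [179.7, -0.1, -126.9]
force: [-0.1, -0.0, -0.6]
opening: 0.0611
gripper_force: 0.0
from [ 0.5234 -0.3563  0.3387] -126.92 force [-0.2  0.7  0.7] open 0.0614 q [-17.  14.   4.  -0. -79. -20.] t 9.7
end [ 0.5234 -0.3563  0.3387] -126.92
```

View pics/w3.png

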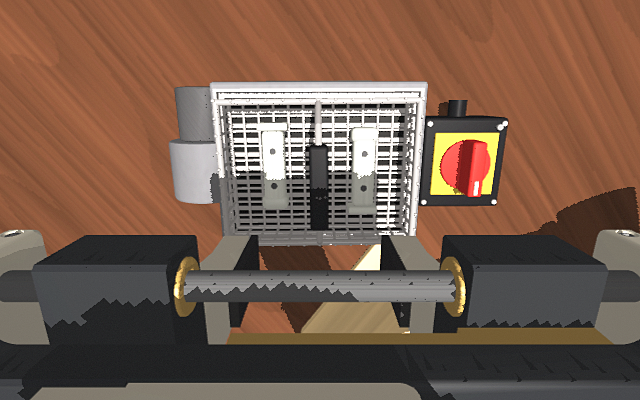

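The grip bar in this view spans columns 309–327 and rows 145–230, almost exactly upright in the image. I'll triangulate it from w2 and w3.

```bash
python3 - <<'E'
from h import *
import pickle
w2=pickle.load(open('w2.pkl','rb'));w3=pickle.load(open('w3.pkl','rb'))
res={}
for n,w,(r0,r1,c0,c1) in(('w2',w2,(140,244,65,115)),('w3',w3,(138,236,298,338))):
    g=w['color'].max(2);m=np.zeros(g.shape,bool);m[r0:r1,c0:c1]=g[r0:r1,c0:c1]<58
    m=cv2.morphologyEx(m.astype('uint8'),cv2.MORPH_OPEN,np.ones((7,7)))
    b=blobs(m,100);print(n,b[:2]);res[n]=b[0]
p=[np.array(res[k][2]) for k in('w2','w3')]
print(tri(w2,p[0].mean(0),w3,p[1].mean(0)))
top=[q[np.argsort(q[:,1])] for q in p]
for i in(slice(0,2),slice(2,4)):print(tri(w2,top[0][i].mean(0),w3,top[1][i].mean(0)))
print(ray(w3,*p[1].mean(0),.195))
E
```

```text
w2 [(2868.5, array([ 94.8, 193.9]), [[69.9000015258789, 150.8000030517578], [102.80000305175781, 144.8000030517578], [120.4000015258789, 241.8000030517578], [87.5, 247.8000030517578]])]
w3 [(508.5, array([318.7, 214.2]), [[310.0, 199.0], [327.0, 199.0], [327.0, 230.0], [310.0, 230.0]]), (104.5, array([317.5, 192.5]), [[310.0, 189.0], [325.0, 189.0], [325.0, 196.0], [310.0, 196.0]])]
(array([ 0.52749547, -0.35080858,  0.19673459]), [np.float64(0.011192277969071573), np.float64(0.011192277969071638)])
(array([ 0.50728517, -0.37141039,  0.20983157]), [np.float64(0.02226037943145858), np.float64(0.022260379431458553)])
(array([ 0.54592611, -0.32748151,  0.19095958]), [np.float64(0.001276935200566046), np.float64(0.001276935200566226)])
[ 0.53558685 -0.34140715  0.195     ]
```

```bash
python3 - <<'E'
from h import *
import pickle
w3=pickle.load(open('w3.pkl','rb'))
for r in(145,187,230):print(ray(w3,318.5,r,.198))
g=w3['color'].astype(int).max(2)
for r in(155,165,185,210,222):print(r,[c for c in range(300,340) if g[r,c]<75][:1],[c for c in range(300,340) if g[r,c]<75][-1:])
plan([(.5233,-.3561,.25,-126.7)])
E
```

```text
[ 0.49922895 -0.38980549  0.198     ]
[ 0.52033908 -0.36170597  0.198     ]
[ 0.54353138 -0.3308349   0.198     ]
155 [309] [326]
165 [306] [328]
185 [300] [339]
210 [300] [339]
222 [310] [339]
from [ 0.5234 -0.3563  0.3387] -126.92 force [-0.2  0.7  0.7] open 0.0614 q [-17.  14.   4.  -0. -79. -20.] t 9.7
[-0.0, 0.0, 0.89] rot z -0.002 rows>= 1.8
end [ 0.5234 -0.3563  0.2497] -126.74
```

```bash

python3 -m creep '[{"grip":0.3,"delta_pos":[0.04,-0.01,0.4],"rotation":[0,0,0]},{"grip":0.3,"delta_pos":[0.04,-0.01,0.8],"rotation":[0,0,0]},{"grip":0.3,"delta_pos":[0.04,-0.01,0.8],"rotation":[0,0,0]}]' >/dev/null
python3 -m creep '[{"grip":0.3,"delta_pos":[0,0,0.25],"rotation":[0,0,0]},{"grip":0.3,"delta_pos":[0,0,0.5],"rotation":[0,0,0]},{"grip":0.3,"delta_pos":[0,0,0.68],"rotation":[0,0,0]},{"grip":0.3,"delta_pos":[0,0,0.68],"rotation":[0,0,0]},{"grip":0.3,"delta_pos":[0,0,0.68],"rotation":[0,0,0]}]'
python3 -m creep '[{"grip":1,"delta_pos":[0,0,0],"rotation":[0,0,0]},{"grip":1,"delta_pos":[0,0,0],"rotation":[0,0,0]},{"grip":1,"delta_pos":[0,0,0],"rotation":[0,0,0]},{"grip":1,"delta_pos":[0,0,0],"rotation":[0,0,0]},{"grip":1,"delta_pos":[0,0,0],"rotation":[0,0,0]}]'
python3 -m creep '[{"grip":1,"delta_pos":[0,0,0],"rotation":[0,0,0]},{"grip":1,"delta_pos":[0,0,0],"rotation":[0,0,0]},{"grip":1,"delta_pos":[0,0,0],"rotation":[0,0,0]}]'
python3 -m creep '[{"grip":1,"delta_pos":[0,0,-0.1],"rotation":[0,0,0]},{"grip":1,"delta_pos":[0,0,-0.2],"rotation":[0,0,0]},{"grip":1,"delta_pos":[0,0,-0.4],"rotation":[0,0,0]},{"grip":1,"delta_pos":[0,0,-0.6],"rotation":[0,0,0]},{"grip":1,"delta_pos":[0,0,-0.8],"rotation":[0,0,0]}]'
```

```text
clock: 10.5
tool_pos: [0.5229, -0.3607, 0.1948]
orientation: [-179.9, -0.0, -126.9]
force: [-0.3, -0.1, 1.2]
opening: 0.0614
gripper_force: 0.0
clock: 11.0
tool_pos: [0.5224, -0.3604, 0.1928]
orientation: [-180.0, 0.0, -126.9]
force: [0.1, -0.5, 0.3]
opening: 0.0273
gripper_force: 0.0
clock: 11.3
tool_pos: [0.5218, -0.3602, 0.1925]
orientation: [179.9, -0.0, -126.9]
force: [-2.6, 3.1, 3.1]
opening: 0.0157
gripper_force: 30.0
clock: 11.8
tool_pos: [0.5224, -0.3604, 0.2736]
orientation: [180.0, 0.0, -126.9]
force: [-0.5, 0.1, -5.9]
opening: 0.0156
gripper_force: 30.0
```

```bash
python3 - <<'E'
from h import *
plan([(.545,-.27,.28,-109),(.565,-.18,.28,-91),(.5833,-.0946,.28,-73),(.5833,-.0946,.2,-73),(.5833,-.0946,.125,-73)],rowsize=.005)
E
```

```text
from [ 0.5224 -0.3604  0.2736] -126.92 force [-0.5  0.1 -5.9] open 0.0156 q [-17.  16.  -3.  -0. -71. -20.] t 11.8
[-0.86, 0.36, -0.065] rot z -0.199 rows>= 2.1
[-0.915, 0.105, 0.0] rot z -0.2 rows>= 2.1
[-0.86, -0.165, 0.0] rot z -0.2 rows>= 2.1
[0.0, -0.0, 0.8] rot z -0.0 rows>= 1.6
[0.0, -0.0, 0.75] rot z -0.0 rows>= 1.5
end [ 0.5832 -0.0944  0.1251] -73.01
```

```bash

python3 -m creep '[{"grip":1,"delta_pos":[-0.1,0.04,-0.01],"rotation":[0,0,-0.025]},{"grip":1,"delta_pos":[-0.3,0.12,-0.02],"rotation":[0,0,-0.07]},{"grip":1,"delta_pos":[-0.5,0.2,-0.04],"rotation":[0,0,-0.12]},{"grip":1,"delta_pos":[-0.7,0.3,-0.05],"rotation":[0,0,-0.17]},{"grip":1,"delta_pos":[-0.86,0.36,-0.065],"rotation":[0,0,-0.2]}]' >/dev/null
python3 -m creep '[{"grip":1,"delta_pos":[-0.2,0.02,0],"rotation":[0,0,-0.04]},{"grip":1,"delta_pos":[-0.4,0.05,0],"rotation":[0,0,-0.08]},{"grip":1,"delta_pos":[-0.6,0.07,0],"rotation":[0,0,-0.13]},{"grip":1,"delta_pos":[-0.8,0.09,0],"rotation":[0,0,-0.17]},{"grip":1,"delta_pos":[-0.915,0.105,0],"rotation":[0,0,-0.2]}]' >/dev/null
python3 -m creep '[{"grip":1,"delta_pos":[-0.2,-0.04,0],"rotation":[0,0,-0.05]},{"grip":1,"delta_pos":[-0.4,-0.08,0],"rotation":[0,0,-0.1]},{"grip":1,"delta_pos":[-0.6,-0.12,0],"rotation":[0,0,-0.15]},{"grip":1,"delta_pos":[-0.8,-0.15,0],"rotation":[0,0,-0.19]},{"grip":1,"delta_pos":[-0.86,-0.165,0],"rotation":[0,0,-0.2]}]'
python3 -c "
from h import *
import pickle
S={n:snap(n,n+'1.png') for n in('scene','top')};pickle.dump(S,open('s1.pkl','wb'))
t=S['top']['color']
cv2.imwrite('pics/c3.png',cv2.resize(t[110:310,230:530,::-1],None,fx=2.6,fy=2.6,interpolation=cv2.INTER_CUBIC))
plan([(.5833,-.0946,.2,-73),(.5833,-.0946,.125,-73)],rowsize=.005)"
```

```text
clock: 13.3
tool_pos: [0.583, -0.0927, 0.2788]
orientation: [180.0, 0.0, -72.7]
force: [0.0, -0.5, -5.7]
opening: 0.0157
gripper_force: 30.0
from [ 0.5829 -0.0935  0.2788] -72.83 force [ 0.6  0.7 -5.8] open 0.0159 q [ 10.  12.  -8.  -0. -71.   7.] t 13.4
[0.01, -0.0, 0.79] rot z 0.002 rows>= 1.6
[0.0, -0.0, 0.75] rot z -0.0 rows>= 1.5
end [ 0.5832 -0.0945  0.1248] -73.01
```

View pics/c3.png

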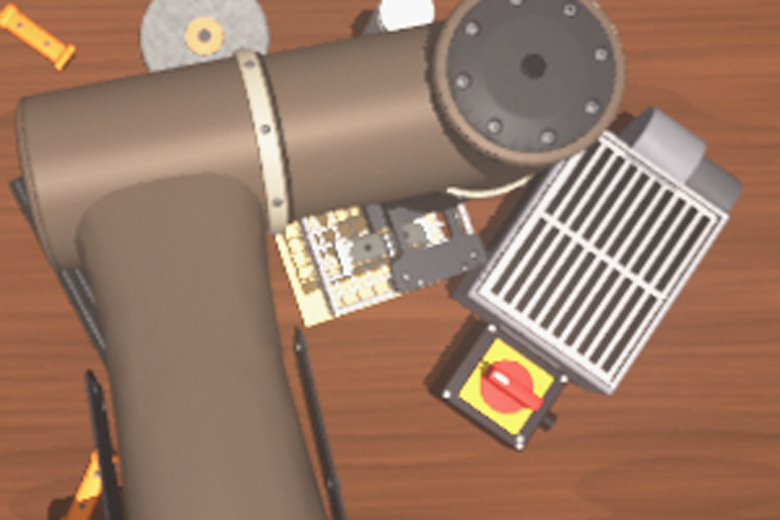

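The lip corners show in the crop at about (470,297), (612,392) and (729,213), with the grate empty and the isolator crosswise. Next I'll compute the seat and lower the basket onto the board.

```bash
python3 - <<'E'
from h import *
import pickle
S=pickle.load(open('s1.pkl','rb'));T=S['top']
a=lambda p:(p[0]/2.6+230,p[1]/2.6+110)
P=[ray(T,*a(p),.096) for p in((470,297),(612,392),(729,213))];print(np.round(P,4))
print('ctr',(P[0]+P[2])/2, 'len',np.linalg.norm(P[1]-P[2]),np.linalg.norm(P[0]-P[1]),np.degrees(np.arctan2(*(P[2]-P[1])[1::-1])))
print('iso',ray(T,*a((510,389)),.075))
E
python3 -m creep '[{"grip":1,"delta_pos":[0.01,0,0.2],"rotation":[0,0,0]},{"grip":1,"delta_pos":[0.01,0,0.4],"rotation":[0,0,0]},{"grip":1,"delta_pos":[0.01,0,0.6],"rotation":[0,0,0]},{"grip":1,"delta_pos":[0.01,0,0.79],"rotation":[0,0,0]},{"grip":1,"delta_pos":[0.01,0,0.79],"rotation":[0,0,0]}]' >/dev/null
python3 -m creep '[{"grip":1,"delta_pos":[0,0,0.2],"rotation":[0,0,0]},{"grip":1,"delta_pos":[0,0,0.4],"rotation":[0,0,0]},{"grip":1,"delta_pos":[0,0,0.6],"rotation":[0,0,0]},{"grip":1,"delta_pos":[0,0,0.75],"rotation":[0,0,0]},{"grip":1,"delta_pos":[0,0,0.75],"rotation":[0,0,0]}]'
python3 -m creep '[{"grip":1,"delta_pos":[0,0,0.01],"rotation":[0,0,0]},{"grip":1,"delta_pos":[0,0,0.02],"rotation":[0,0,0]},{"grip":1,"delta_pos":[0,0,0.04],"rotation":[0,0,0]},{"grip":1,"delta_pos":[0,0,0.05],"rotation":[0,0,0]}]'
```

```text
[[ 0.4801 -0.2092  0.096 ]
 [ 0.3752 -0.3569  0.096 ]
 [ 0.5635 -0.4946  0.096 ]]
ctr [ 0.5217952  -0.35192291  0.096     ] len 0.2333548988881272 0.18112923207755358 -36.18397310657623
iso [ 0.37981873 -0.25380909  0.075     ]
clock: 14.4
tool_pos: [0.5822, -0.0959, 0.124]
orientation: [179.8, 0.0, -73.0]
force: [0.3, -1.2, -6.1]
opening: 0.0159
gripper_force: 30.0
clock: 14.8
tool_pos: [0.5834, -0.0953, 0.1206]
orientation: [-179.9, -0.0, -72.9]
force: [-0.7, 0.2, -5.7]
opening: 0.0155
gripper_force: 30.0
```

```bash

python3 -m creep '[{"grip":1,"delta_pos":[0,0,0.01],"rotation":[0,0,0]},{"grip":1,"delta_pos":[0,0,0.02],"rotation":[0,0,0]},{"grip":1,"delta_pos":[0,0,0.02],"rotation":[0,0,0]}]'
python3 -m creep '[{"grip":1,"delta_pos":[0,0,0.01],"rotation":[0,0,0]},{"grip":1,"delta_pos":[0,0,0.01],"rotation":[0,0,0]}]'
```

```text
clock: 15.1
tool_pos: [0.5833, -0.0951, 0.1195]
orientation: [-180.0, -0.0, -72.9]
force: [-4.0, 3.1, 5.6]
opening: 0.0157
gripper_force: 30.0
clock: 15.3
tool_pos: [0.5833, -0.0952, 0.1194]
orientation: [-179.9, -0.0, -72.9]
force: [-8.8, 2.8, 13.8]
opening: 0.0156
gripper_force: 30.0
```

```bash

python3 -m creep '[{"grip":0.5,"delta_pos":[0,0,0],"rotation":[0,0,0]},{"grip":0.5,"delta_pos":[0,0,0],"rotation":[0,0,0]},{"grip":0.5,"delta_pos":[0,0,0],"rotation":[0,0,0]},{"grip":0.5,"delta_pos":[0,0,0],"rotation":[0,0,0]}]'
python3 -m creep '[{"grip":0.5,"delta_pos":[0,0,-0.2],"rotation":[0,0,0]},{"grip":0.5,"delta_pos":[0,0,-0.6],"rotation":[0,0,0]},{"grip":0.5,"delta_pos":[0,0,-1],"rotation":[0,0,0]},{"grip":0.5,"delta_pos":[0,0,-1],"rotation":[0,0,0]}]' >/dev/null
python3 -c "
from h import *
plan([(.56,0,.25,-30),(.56,.09,.25,10)])"
```

```text
clock: 15.7
tool_pos: [0.5833, -0.0954, 0.1171]
orientation: [-180.0, -0.0, -72.9]
force: [0.4, 0.6, 0.4]
opening: 0.041
gripper_force: 0.0
from [ 0.5863 -0.0956  0.2232] -72.86 force [ 0.3 -0.3  0.4] open 0.0441 q [ 10.  14. -12.   0. -63.   7.] t 16.1
[-0.99, -0.03, -0.27] rot z -0.476 rows>= 5.0
[-0.45, -0.78, 0.0] rot z -0.445 rows>= 4.7
end [0.5601 0.09   0.2502] 10.03
```

```bash

python3 -m creep '[{"grip":0.4,"delta_pos":[-0.2,0,-0.27],"rotation":[0,0,-0.09]},{"grip":0.4,"delta_pos":[-0.99,-0.03,-0.27],"rotation":[0,0,-0.48]},{"grip":0.4,"delta_pos":[-0.99,-0.03,-0.27],"rotation":[0,0,-0.48]},{"grip":0.4,"delta_pos":[-0.99,-0.03,-0.27],"rotation":[0,0,-0.48]},{"grip":0.4,"delta_pos":[-0.99,-0.03,-0.27],"rotation":[0,0,-0.48]}]' >/dev/null
python3 -m creep '[{"grip":0.4,"delta_pos":[-0.45,-0.78,0],"rotation":[0,0,-0.45]},{"grip":0.4,"delta_pos":[-0.45,-0.78,0],"rotation":[0,0,-0.45]},{"grip":0.4,"delta_pos":[-0.45,-0.78,0],"rotation":[0,0,-0.45]},{"grip":0.4,"delta_pos":[-0.45,-0.78,0],"rotation":[0,0,-0.45]},{"grip":0.4,"delta_pos":[-0.45,-0.78,0],"rotation":[0,0,-0.45]}]'
cat >> h.py <<'E'
def casts(s,z=.023,lo=200,hi=9000,rows=240):
    """white elongated castings in a wrist view: centre at height z and yaw"""
    h=cv2.cvtColor(s['color'],cv2.COLOR_RGB2HSV).astype(int);m=(h[...,1]<45)&(h[...,2]>130);m[rows:]=0
    m=cv2.morphologyEx(m.astype('uint8'),cv2.MORPH_CLOSE,np.ones((5,5)))
    for ar,c,bx in blobs(m,lo):
        bx=np.array(bx);e=[bx[1]-bx[0],bx[2]-bx[1]];L=[np.linalg.norm(v) for v in e]
        k=int(L[1]>L[0]);mid=bx.mean(0);A=ray(s,*(mid+e[k]/2),z);B=ray(s,*(mid-e[k]/2),z)
        print('px',mid.round(),'size',np.round(L),'world',np.round((A+B)/2,4),'len',round(np.linalg.norm(A-B),3),'yaw',round(np.degrees(np.arctan2(*(A-B)[1::-1])),1))
E
python3 -c "
from h import *
import pickle
plan([])
s=snap('wrist','w4.png');pickle.dump(s,open('w4.pkl','wb'));casts(s)"
```

```text
clock: 17.1
tool_pos: [0.5576, 0.0908, 0.2437]
orientation: [180.0, 0.0, 10.5]
force: [0.2, 0.1, 0.3]
opening: 0.0523
gripper_force: 0.0
from [0.5576 0.0908 0.2437] 10.45 force [0.2 0.1 0.3] open 0.0523 q [ 29.  10. -14.   0. -66.  71.] t 17.1
end [0.5576 0.0908 0.2437] 10.45
px [521. 158.] size [195. 155.] world [ 0.6107 -0.1178  0.023 ] len 0.203 yaw -73.0
px [ 43. 196.] size [88. 89.] world [0.4736 0.3804 0.023 ] len 0.103 yaw -178.2
px [316. 199.] size [28. 82.] world [0.525  0.0866 0.023 ] len 0.093 yaw -160.2
px [389.   7.] size [86. 14.] world [0.7251 0.0529 0.023 ] len 0.081 yaw -79.5
px [192.  58.] size [30. 20.] world [0.6461 0.2321 0.023 ] len 0.031 yaw -55.5
```

View pics/w4.png

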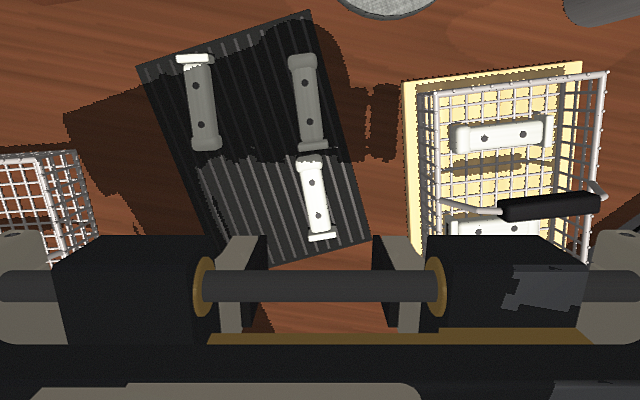

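The wrist image shows the dry basket standing on the board with both castings in it, and the rinsed castings at (199,103), (306,102) and (314,198). I'll pick the nearest one first.

```bash
python3 - <<'E'
from h import *
plan([(.525,.088,.16,20),(.525,.088,.07,20),(.525,.088,.031,20)])
E
```

```text
from [0.5576 0.0906 0.2438] 10.73 force [-0.2  0.5  0.9] open 0.0523 q [ 29.  10. -14.   0. -66.  72.] t 17.1
[-0.33, -0.04, 0.84] rot z -0.103 rows>= 1.8
[0.0, 0.01, 0.9] rot z -0.0 rows>= 1.8
[0.0, -0.0, 0.39] rot z -0.0 rows>= 0.8
end [0.5248 0.0874 0.0308] 20.0
```

```bash

python3 -m creep '[{"grip":0.4,"delta_pos":[-0.33,-0.04,0.4],"rotation":[0,0,-0.103]},{"grip":0.4,"delta_pos":[-0.33,-0.04,0.84],"rotation":[0,0,-0.103]},{"grip":0.4,"delta_pos":[-0.33,-0.04,0.84],"rotation":[0,0,-0.103]}]' >/dev/null
python3 -m creep '[{"grip":0.4,"delta_pos":[0,0,0.4],"rotation":[0,0,0]},{"grip":0.4,"delta_pos":[0,0,0.9],"rotation":[0,0,0]},{"grip":0.4,"delta_pos":[0,0,0.9],"rotation":[0,0,0]}]'
python3 -m creep '[{"grip":0.4,"delta_pos":[0,0,0.2],"rotation":[0,0,0]},{"grip":0.4,"delta_pos":[0,0,0.39],"rotation":[0,0,0]},{"grip":0.4,"delta_pos":[0,0,0.39],"rotation":[0,0,0]},{"grip":0.4,"delta_pos":[0,0,0.39],"rotation":[0,0,0]}]'
python3 -m creep '[{"grip":1,"delta_pos":[0,0,0],"rotation":[0,0,0]},{"grip":1,"delta_pos":[0,0,0],"rotation":[0,0,0]},{"grip":1,"delta_pos":[0,0,0],"rotation":[0,0,0]},{"grip":1,"delta_pos":[0,0,0],"rotation":[0,0,0]},{"grip":1,"delta_pos":[0,0,0],"rotation":[0,0,0]}]'
```

```text
clock: 17.75
tool_pos: [0.5221, 0.0871, 0.0664]
orientation: [179.9, 0.5, 19.2]
force: [-1.6, -0.8, -0.7]
opening: 0.0527
gripper_force: 0.0
clock: 18.15
tool_pos: [0.526, 0.089, 0.0333]
orientation: [180.0, -0.1, 19.3]
force: [0.6, -0.4, 0.5]
opening: 0.0525
gripper_force: 0.0
clock: 18.65
tool_pos: [0.5246, 0.0885, 0.0315]
orientation: [180.0, -0.0, 19.3]
force: [-1.2, 0.1, 5.4]
opening: 0.0238
gripper_force: 29.9
```

```bash

python3 -m creep '[{"grip":1,"delta_pos":[0,0,-0.2],"rotation":[0,0,0]},{"grip":1,"delta_pos":[0,0,-0.6],"rotation":[0,0,0]},{"grip":1,"delta_pos":[0,0,-1],"rotation":[0,0,0]},{"grip":1,"delta_pos":[0,0,-1],"rotation":[0,0,0]}]' 
python3 -m creep '[{"grip":1,"delta_pos":[0,0,-0.5],"rotation":[0,0,0]},{"grip":1,"delta_pos":[0,0,-1],"rotation":[0,0,0]},{"grip":1,"delta_pos":[0,0,-1],"rotation":[0,0,0]},{"grip":1,"delta_pos":[0,0,-1],"rotation":[0,0,0]}]' >/dev/null
python3 -c "
from h import *
plan([(.51,.17,.25,-5),(.49,.26,.25,-30),(.455,.34,.25,-53),(.42,.41,.25,-76)])"
```

```text
clock: 19.05
tool_pos: [0.5274, 0.0896, 0.1363]
orientation: [-180.0, -0.5, 19.4]
force: [0.4, 0.8, -1.3]
opening: 0.0234
gripper_force: 29.9
from [0.5246 0.0887 0.232 ] 19.32 force [-1.5 -0.6 -1.5] open 0.0237 q [ 31.   8. -19.  -0. -63.  79.] t 19.4
[0.13, -0.82, -0.18] rot z 0.27 rows>= 2.8
[-0.27, -0.88, -0.0] rot z 0.278 rows>= 2.9
[-0.71, -0.51, -0.0] rot z 0.256 rows>= 2.7
[-0.77, -0.14, -0.0] rot z 0.255 rows>= 2.7
end [0.4194 0.41   0.25  ] -75.99
```

```bash

python3 -m creep '[{"grip":1,"delta_pos":[0.13,-0.82,-0.18],"rotation":[0,0,0.27]},{"grip":1,"delta_pos":[0.13,-0.82,-0.18],"rotation":[0,0,0.27]},{"grip":1,"delta_pos":[0.13,-0.82,-0.18],"rotation":[0,0,0.27]}]' >/dev/null
python3 -m creep '[{"grip":1,"delta_pos":[-0.27,-0.88,0],"rotation":[0,0,0.278]},{"grip":1,"delta_pos":[-0.27,-0.88,0],"rotation":[0,0,0.278]},{"grip":1,"delta_pos":[-0.27,-0.88,0],"rotation":[0,0,0.278]}]' >/dev/null
python3 -m creep '[{"grip":1,"delta_pos":[-0.71,-0.51,0],"rotation":[0,0,0.256]},{"grip":1,"delta_pos":[-0.71,-0.51,0],"rotation":[0,0,0.256]},{"grip":1,"delta_pos":[-0.71,-0.51,0],"rotation":[0,0,0.256]}]' >/dev/null
python3 -m creep '[{"grip":1,"delta_pos":[-0.77,-0.14,0],"rotation":[0,0,0.255]},{"grip":1,"delta_pos":[-0.77,-0.14,0],"rotation":[0,0,0.255]},{"grip":1,"delta_pos":[-0.77,-0.14,0],"rotation":[0,0,0.255]},{"grip":1,"delta_pos":[-0.77,-0.14,0],"rotation":[0,0,0.255]},{"grip":1,"delta_pos":[-0.77,-0.14,0],"rotation":[0,0,0.255]}]'
python3 -c "
from h import *
import pickle
plan([])
s=snap('wrist','w5.png');pickle.dump(s,open('w5.pkl','wb'))"
```

```text
clock: 20.85
tool_pos: [0.4188, 0.409, 0.2475]
orientation: [179.9, -0.1, -75.8]
force: [-0.3, 0.5, -0.8]
opening: 0.0237
gripper_force: 29.9
from [0.4188 0.409  0.2475] -75.79 force [-0.3  0.5 -0.8] open 0.0237 q [ 63.  12. -11.  -0. -67. -49.] t 20.9
end [0.4188 0.409  0.2475] -75.79
```

View pics/w5.png

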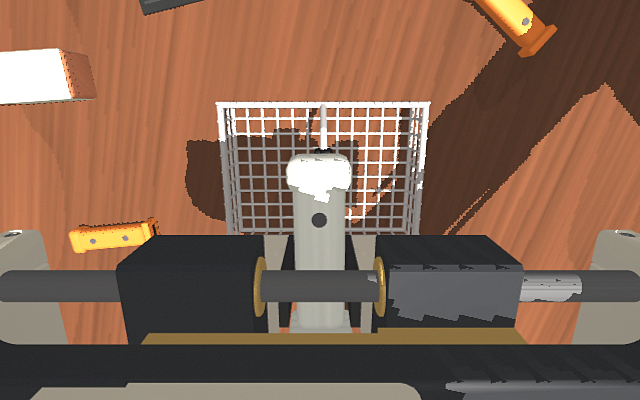

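The basket rim's far corners are at (217,103) and (430,103), level in the image. The held casting hides the grip, so I'll take the basket's centre from the rim.

```bash
python3 - <<'E'
from h import *
import pickle
w=pickle.load(open('w5.pkl','rb'));T=pickle.load(open('s0.pkl','rb'))['top']
a=lambda p:(p[0]/2.1+150,p[1]/2.1+110)
A=ray(w,217,103,.055);B=ray(w,430.5,103,.055);m=(A+B)/2;y=np.degrees(np.arctan2(*(A-B)[1::-1]))
print(A,B,np.linalg.norm(A-B),y)
R=Rn.from_euler('z',y-90,degrees=True).as_matrix();print('ctr',m-R@[.075,0,0], m+R@[.075,0,0])
print(tri(w,(430.5,103),T,a((127,218))),tri(w,(217,103),T,a((163,354))))
E
```

```text
[0.52804591 0.3607622  0.055     ] [0.33450557 0.31153558 0.055     ] 0.19970258987816158 14.2704761150216
ctr [0.41278827 0.40883461 0.055     ] [0.44976322 0.26346317 0.055     ]
(array([0.47563836, 0.30338756, 0.40704641]), [np.float64(0.046731486804763175), np.float64(0.046731486804763106)]) (array([0.39897127, 0.27930651, 0.44725898]), [np.float64(0.054818152605689466), np.float64(0.054818152605689625)])
```

```bash
python3 - <<'E'
from h import *
plan([(.4871,.4268,.17,-75.7),(.4871,.4268,.083,-75.7)])
E
```

```text
from [0.419 0.409 0.248] -75.83 force [ 0.8  0.2 -0.3] open 0.0236 q [ 63.  12. -11.  -0. -67. -49.] t 20.9
[-0.01, -0.7, 0.78] rot z -0.001 rows>= 2.1
[0.0, -0.0, 0.87] rot z -0.0 rows>= 1.7
end [0.4867 0.4271 0.083 ] -75.74
```

```bash

python3 -m creep '[{"grip":1,"delta_pos":[-0.01,-0.35,0.39],"rotation":[0,0,0]},{"grip":1,"delta_pos":[-0.01,-0.7,0.78],"rotation":[0,0,0]},{"grip":1,"delta_pos":[-0.01,-0.7,0.78],"rotation":[0,0,0]},{"grip":1,"delta_pos":[-0.01,-0.7,0.78],"rotation":[0,0,0]}]' 
python3 -m creep '[{"grip":1,"delta_pos":[0,0,0.3],"rotation":[0,0,0]},{"grip":1,"delta_pos":[0,0,0.6],"rotation":[0,0,0]},{"grip":1,"delta_pos":[0,0,0.87],"rotation":[0,0,0]},{"grip":1,"delta_pos":[0,0,0.87],"rotation":[0,0,0]},{"grip":1,"delta_pos":[0,0,0.87],"rotation":[0,0,0]}]'
python3 -m creep '[{"grip":0.64,"delta_pos":[0,0,0],"rotation":[0,0,0]},{"grip":0.64,"delta_pos":[0,0,0],"rotation":[0,0,0]},{"grip":0.64,"delta_pos":[0,0,0],"rotation":[0,0,0]},{"grip":0.64,"delta_pos":[0,0,0],"rotation":[0,0,0]}]'
python3 -m creep '[{"grip":0.64,"delta_pos":[0,0,-0.5],"rotation":[0,0,0]},{"grip":0.64,"delta_pos":[0,0,-1],"rotation":[0,0,0]},{"grip":0.64,"delta_pos":[0,0,-1],"rotation":[0,0,0]},{"grip":0.64,"delta_pos":[0,0,-1],"rotation":[0,0,0]}]' >/dev/null
python3 -c "
from h import *
import pickle
plan([(.48,.34,.24,-53),(.51,.25,.24,-30),(.53,.19,.24,-8),(.55,.145,.24,14)])
s=snap('wrist','w6.png');casts(s)
s=snap('top','t2.png');pickle.dump(s,open('t2.pkl','wb'))"
```

```text
clock: 21.3
tool_pos: [0.4873, 0.4261, 0.1687]
orientation: [179.8, -0.2, -76.0]
force: [0.5, 0.5, 0.2]
opening: 0.0238
gripper_force: 29.9
clock: 21.8
tool_pos: [0.487, 0.4281, 0.086]
orientation: [-179.9, 0.0, -75.9]
force: [-0.2, -0.1, 0.1]
opening: 0.0237
gripper_force: 29.9
clock: 22.2
tool_pos: [0.487, 0.428, 0.0849]
orientation: [-179.9, 0.1, -76.0]
force: [-0.7, -0.0, -1.5]
opening: 0.0315
gripper_force: 0.0
from [0.4872 0.4283 0.1862] -75.98 force [ 0.1 -0.5 -1.6] open 0.0314 q [ 59.  20.  -8.  -0. -61. -44.] t 22.6
[0.84, 0.28, -0.54] rot z -0.255 rows>= 2.7
[0.9, 0.3, 0.0] rot z -0.256 rows>= 2.7
[0.47, 0.42, 0.0] rot z -0.244 rows>= 2.6
[0.26, 0.42, 0.0] rot z -0.245 rows>= 2.6
end [0.5501 0.145  0.2402] 14.02
px [419. 169.] size [265. 142.] world [0.4041 0.3904 0.023 ] len 0.237 yaw -165.6
px [63. 68.] size [124.  65.] world [0.7178 0.3819 0.023 ] len 0.105 yaw -162.1
px [618. 234.] size [42.  9.] world [0.2009 0.4047 0.023 ] len 0.04 yaw -165.8
px [ 21. 234.] size [42.  9.] world [0.7502 0.5433 0.023 ] len 0.04 yaw -165.8
```

View pics/w6.png

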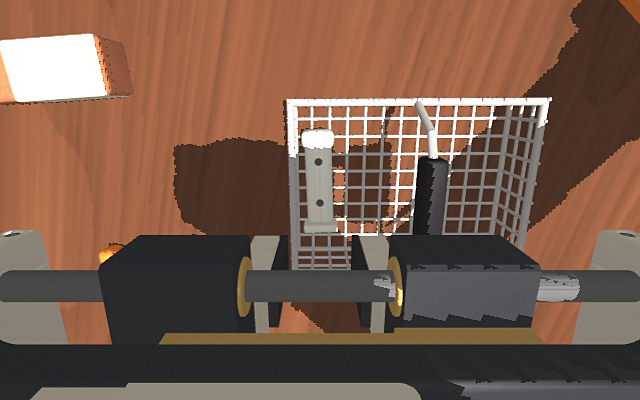

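Casting 1 lies flat in the basket at (319,180), against the +x end. Next is the second casting.

```bash

python3 -m creep '[{"grip":0.4,"delta_pos":[0.84,0.28,-0.54],"rotation":[0,0,-0.255]},{"grip":0.4,"delta_pos":[0.84,0.28,-0.54],"rotation":[0,0,-0.255]},{"grip":0.4,"delta_pos":[0.84,0.28,-0.54],"rotation":[0,0,-0.255]}]' >/dev/null
python3 -m creep '[{"grip":0.4,"delta_pos":[0.9,0.3,0],"rotation":[0,0,-0.256]},{"grip":0.4,"delta_pos":[0.9,0.3,0],"rotation":[0,0,-0.256]},{"grip":0.4,"delta_pos":[0.9,0.3,0],"rotation":[0,0,-0.256]}]' >/dev/null
python3 -m creep '[{"grip":0.4,"delta_pos":[0.47,0.42,0],"rotation":[0,0,-0.244]},{"grip":0.4,"delta_pos":[0.47,0.42,0],"rotation":[0,0,-0.244]},{"grip":0.4,"delta_pos":[0.47,0.42,0],"rotation":[0,0,-0.244]}]' >/dev/null
python3 -m creep '[{"grip":0.4,"delta_pos":[0.26,0.42,0],"rotation":[0,0,-0.245]},{"grip":0.4,"delta_pos":[0.26,0.42,0],"rotation":[0,0,-0.245]},{"grip":0.4,"delta_pos":[0.26,0.42,0],"rotation":[0,0,-0.245]},{"grip":0.4,"delta_pos":[0.26,0.42,0],"rotation":[0,0,-0.245]}]'
sed -i 's/(h\[...,1\]<45)&(h\[...,2\]>130)/(h[...,1]<70)\&(h[...,2]>vmin)/; s/rows=240):/rows=240,vmin=95):/' h.py
python3 -c "
from h import *
import pickle
plan([])
s=snap('wrist','w7.png');pickle.dump(s,open('w7.pkl','wb'));casts(s)
t=pickle.load(open('t2.pkl','rb'));print('top');casts(t,lo=150,rows=300,vmin=110)"
```

```text
clock: 24.0
tool_pos: [0.5493, 0.1436, 0.2365]
orientation: [180.0, 0.2, 14.0]
force: [0.0, 0.0, -0.2]
opening: 0.0526
gripper_force: 0.0
from [0.5493 0.1436 0.2365] 14.05 force [ 0.   0.  -0.2] open 0.0526 q [ 34.  11. -14.  -0. -65.  70.] t 24.0
end [0.5493 0.1436 0.2365] 14.05
px [548. 159.] size [160. 178.] world [ 0.621  -0.0866  0.023 ] len 0.187 yaw -79.1
px [ 68. 188.] size [101. 135.] world [0.4672 0.3969 0.023 ] len 0.143 yaw -75.9
px [368. 132.] size [ 43. 224.] world [0.5929 0.0988 0.023 ] len 0.229 yaw -154.0
px [253.  99.] size [ 36. 100.] world [0.6033 0.2228 0.023 ] len 0.095 yaw -169.0
px [464.  12.] size [109.  24.] world [0.729  0.0485 0.023 ] len 0.101 yaw -75.9
px [618. 234.] size [42.  9.] world [ 0.5618 -0.1977  0.023 ] len 0.047 yaw -75.9
top
px [304. 150.] size [608. 299.] world [0.712  0.0676 0.023 ] len 1.815 yaw -91.2
px [411. 191.] size [140. 173.] world [ 0.5818 -0.2319  0.023 ] len 0.515 yaw -122.3
px [281. 202.] size [60. 85.] world [0.5566 0.1544 0.023 ] len 0.252 yaw -153.4
px [186. 241.] size [65. 96.] world [0.4493 0.4335 0.023 ] len 0.282 yaw -165.0
px [308. 124.] size [49. 49.] world [0.7882 0.0691 0.023 ] len 0.148 yaw -45.8
px [626. 240.] size [26. 40.] world [ 0.4177 -0.8727  0.023 ] len 0.119 yaw 175.2
px [382. 121.] size [36. 22.] world [ 0.7956 -0.1548  0.023 ] len 0.11 yaw -31.9
px [618.  38.] size [44. 17.] world [ 1.0417 -0.898   0.023 ] len 0.138 yaw -89.0
px [202. 150.] size [18. 26.] world [0.7165 0.3869 0.023 ] len 0.077 yaw -162.3
px [ 79. 275.] size [59. 11.] world [0.3601 0.7387 0.023 ] len 0.165 yaw -34.1
px [622. 278.] size [34. 13.] world [ 0.3042 -0.8511  0.023 ] len 0.103 yaw -91.6
px [620. 294.] size [39. 11.] world [ 0.2606 -0.84    0.023 ] len 0.117 yaw -91.7
px [123. 224.] size [28. 57.] world [0.5026 0.6157 0.023 ] len 0.166 yaw -179.5
```

```bash
python3 -c "
from h import *
import pickle
s=pickle.load(open('w7.pkl','rb'))
for v in(110,125,140):print(v);casts(s,vmin=v)
t=pickle.load(open('t2.pkl','rb'));print('top')
for v in(170,):casts(t,lo=150,hi=500,rows=300,vmin=v)"|grep -v 'len 0.[1-9][2-9]'
```

```text
110
px [253.  99.] size [ 32. 100.] world [0.6033 0.2232 0.023 ] len 0.096 yaw -168.3
px [464.  12.] size [108.  23.] world [0.7295 0.0482 0.023 ] len 0.1 yaw -75.9
125
px [366. 111.] size [ 29. 110.] world [0.6192 0.1102 0.023 ] len 0.107 yaw -163.7
px [464.  12.] size [107.  23.] world [0.7294 0.0487 0.023 ] len 0.099 yaw -75.9
px [254. 101.] size [23. 81.] world [0.6027 0.2217 0.023 ] len 0.078 yaw -168.0
140
px [ 46. 176.] size [92. 73.] world [0.4761 0.4194 0.023 ] len 0.097 yaw -75.9
px [464.  11.] size [106.  22.] world [0.7299 0.0484 0.023 ] len 0.098 yaw -75.9
px [ 57. 229.] size [23. 97.] world [0.4173 0.4062 0.023 ] len 0.105 yaw -82.5
px [365.  76.] size [26. 41.] world [0.6521 0.1214 0.023 ] len 0.038 yaw -163.8
top
px [300.  98.] size [491. 153.] world [0.87   0.0779 0.023 ] len 1.481 yaw -86.9
px [463. 204.] size [105.  67.] world [ 0.538  -0.3876  0.023 ] len 0.317 yaw -37.0
px [364. 191.] size [60. 73.] world [ 0.5839 -0.0921  0.023 ] len 0.217 yaw -163.0
px [201. 250.] size [40. 71.] world [0.4218 0.3896 0.023 ] len 0.207 yaw -165.8
px [201. 150.] size [16. 25.] world [0.7167 0.3894 0.023 ] len 0.075 yaw -162.3
px [386. 115.] size [21. 22.] world [ 0.8126 -0.1653  0.023 ] len 0.068 yaw 177.8
px [622. 278.] size [34. 13.] world [ 0.3042 -0.8511  0.023 ] len 0.103 yaw -91.6
px [257. 186.] size [11. 32.] world [0.6046 0.225  0.023 ] len 0.097 yaw -167.1
px [293. 179.] size [11. 32.] world [0.6252 0.1171 0.023 ] len 0.095 yaw -163.0
```

View pics/w7.png

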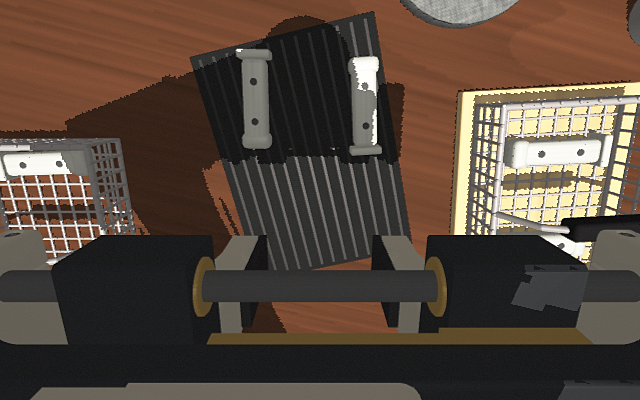

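The second casting was knocked aside: it is now at (364,106) in the wrist view. The top view gives (0.625, 0.117) with yaw 17°, and the wrist agrees. I'll grasp it there.

```bash
python3 - <<'E'
from h import *
plan([(.6245,.116,.16,17),(.6245,.116,.07,17),(.6245,.116,.031,17)])
E
```

```text
from [0.5493 0.1439 0.2368] 13.87 force [-0.1  0.3  0.1] open 0.0525 q [ 34.  11. -14.  -0. -65.  69.] t 24.1
[0.66, 0.45, 0.77] rot z -0.035 rows>= 2.2
[0.0, 0.0, 0.9] rot z 0.0 rows>= 1.8
[0.0, 0.0, 0.39] rot z 0.0 rows>= 0.8
end [0.6242 0.116  0.0308] 17.02
```

```bash

python3 -m creep '[{"grip":0.4,"delta_pos":[0.66,0.45,0.77],"rotation":[0,0,-0.035]},{"grip":0.4,"delta_pos":[0.66,0.45,0.77],"rotation":[0,0,-0.035]},{"grip":0.4,"delta_pos":[0.66,0.45,0.77],"rotation":[0,0,-0.035]},{"grip":0.4,"delta_pos":[0.66,0.45,0.77],"rotation":[0,0,-0.035]}]' >/dev/null
python3 -m creep '[{"grip":0.4,"delta_pos":[0,0,0.4],"rotation":[0,0,0]},{"grip":0.4,"delta_pos":[0,0,0.9],"rotation":[0,0,0]},{"grip":0.4,"delta_pos":[0,0,0.9],"rotation":[0,0,0]}]'
python3 -m creep '[{"grip":0.4,"delta_pos":[0,0,0.2],"rotation":[0,0,0]},{"grip":0.4,"delta_pos":[0,0,0.39],"rotation":[0,0,0]},{"grip":0.4,"delta_pos":[0,0,0.39],"rotation":[0,0,0]},{"grip":0.4,"delta_pos":[0,0,0.39],"rotation":[0,0,0]}]'
python3 -m creep '[{"grip":1,"delta_pos":[0,0,0],"rotation":[0,0,0]},{"grip":1,"delta_pos":[0,0,0],"rotation":[0,0,0]},{"grip":1,"delta_pos":[0,0,0],"rotation":[0,0,0]},{"grip":1,"delta_pos":[0,0,0],"rotation":[0,0,0]},{"grip":1,"delta_pos":[0,0,0],"rotation":[0,0,0]}]'
python3 -m creep '[{"grip":1,"delta_pos":[0,0,-0.2],"rotation":[0,0,0]},{"grip":1,"delta_pos":[0,0,-0.6],"rotation":[0,0,0]},{"grip":1,"delta_pos":[0,0,-1],"rotation":[0,0,0]},{"grip":1,"delta_pos":[0,0,-1],"rotation":[0,0,0]}]' 
python3 -m creep '[{"grip":1,"delta_pos":[0,0,-0.5],"rotation":[0,0,0]},{"grip":1,"delta_pos":[0,0,-1],"rotation":[0,0,0]},{"grip":1,"delta_pos":[0,0,-1],"rotation":[0,0,0]},{"grip":1,"delta_pos":[0,0,-1],"rotation":[0,0,0]}]' >/dev/null
python3 -c "
from h import *
c=np.array([.4135,.408]);ex=np.array([.969,.247])
q=c-.056*ex;print(q)
plan([(.57,.19,.23,-7),(.52,.26,.23,-30),(.45,.32,.23,-53),(*q,.23,-75.7),(*q,.16,-75.7),(*q,.076,-75.7)])"
```

```text
clock: 24.75
tool_pos: [0.6202, 0.1158, 0.0664]
orientation: [180.0, 0.5, 17.1]
force: [-1.5, -0.4, -0.7]
opening: 0.0527
gripper_force: 0.0
clock: 25.15
tool_pos: [0.6256, 0.1175, 0.0347]
orientation: [180.0, -0.1, 17.2]
force: [0.5, 0.8, 0.4]
opening: 0.0529
gripper_force: 0.0
clock: 25.65
tool_pos: [0.6248, 0.1166, 0.0325]
orientation: [180.0, -0.0, 17.2]
force: [-1.7, -0.7, 2.9]
opening: 0.0238
gripper_force: 30.0
clock: 26.05
tool_pos: [0.6279, 0.1178, 0.1381]
orientation: [-180.0, -0.5, 17.2]
force: [0.4, -0.3, -0.5]
opening: 0.0241
gripper_force: 30.0
[0.359236 0.394168]
from [0.625  0.117  0.2332] 17.16 force [-0.   0.1 -2.6] open 0.024 q [ 28.  17.  -6.  -0. -67.  79.] t 26.4
[-0.31, -0.86, 0.03] rot z 0.268 rows>= 2.8
[-0.58, -0.63, 0.0] rot z 0.256 rows>= 2.7
[-0.91, -0.17, 0.0] rot z 0.256 rows>= 2.7
[-1.14, 0.28, 0.0] rot z 0.252 rows>= 2.6
[-0.0, -0.0, 0.7] rot z -0.0 rows>= 1.4
[-0.0, -0.0, 0.84] rot z -0.0 rows>= 1.7
end [0.3588 0.394  0.0762] -75.72
```

```bash

python3 -m creep '[{"grip":1,"delta_pos":[-0.31,-0.86,0.03],"rotation":[0,0,0.268]},{"grip":1,"delta_pos":[-0.31,-0.86,0.03],"rotation":[0,0,0.268]},{"grip":1,"delta_pos":[-0.31,-0.86,0.03],"rotation":[0,0,0.268]}]' >/dev/null
python3 -m creep '[{"grip":1,"delta_pos":[-0.58,-0.63,0],"rotation":[0,0,0.256]},{"grip":1,"delta_pos":[-0.58,-0.63,0],"rotation":[0,0,0.256]},{"grip":1,"delta_pos":[-0.58,-0.63,0],"rotation":[0,0,0.256]}]' >/dev/null
python3 -m creep '[{"grip":1,"delta_pos":[-0.91,-0.17,0],"rotation":[0,0,0.256]},{"grip":1,"delta_pos":[-0.91,-0.17,0],"rotation":[0,0,0.256]},{"grip":1,"delta_pos":[-0.91,-0.17,0],"rotation":[0,0,0.256]}]' >/dev/null
python3 -m creep '[{"grip":1,"delta_pos":[-1,0.28,0],"rotation":[0,0,0.252]},{"grip":1,"delta_pos":[-1,0.28,0],"rotation":[0,0,0.252]},{"grip":1,"delta_pos":[-1,0.28,0],"rotation":[0,0,0.252]},{"grip":1,"delta_pos":[-1,0.28,0],"rotation":[0,0,0.252]}]' 
python3 -c "
from h import *
q=(.3592,.3942)
plan([(*q,.16,-75.7),(*q,.076,-75.7)])"
```

```text
clock: 27.75
tool_pos: [0.3649, 0.383, 0.2274]
orientation: [179.9, -0.1, -75.7]
force: [0.2, -0.4, -0.9]
opening: 0.0236
gripper_force: 30.0
from [0.3649 0.383  0.2274] -75.75 force [ 0.2 -0.4 -0.9] open 0.0236 q [ 68.   8. -19.  -0. -63. -53.] t 27.8
[-0.12, 0.03, 0.67] rot z -0.001 rows>= 1.4
[-0.0, -0.0, 0.84] rot z 0.0 rows>= 1.7
end [0.359  0.3938 0.0764] -75.66
```

```bash

python3 -m creep '[{"grip":1,"delta_pos":[-0.12,0.03,0.3],"rotation":[0,0,0]},{"grip":1,"delta_pos":[-0.12,0.03,0.67],"rotation":[0,0,0]},{"grip":1,"delta_pos":[-0.12,0.03,0.67],"rotation":[0,0,0]}]' >/dev/null
python3 -m creep '[{"grip":1,"delta_pos":[0,0,0.3],"rotation":[0,0,0]},{"grip":1,"delta_pos":[0,0,0.6],"rotation":[0,0,0]},{"grip":1,"delta_pos":[0,0,0.84],"rotation":[0,0,0]},{"grip":1,"delta_pos":[0,0,0.84],"rotation":[0,0,0]},{"grip":1,"delta_pos":[0,0,0.84],"rotation":[0,0,0]}]'
python3 -m creep '[{"grip":0.64,"delta_pos":[0,0,0],"rotation":[0,0,0]},{"grip":0.64,"delta_pos":[0,0,0],"rotation":[0,0,0]},{"grip":0.64,"delta_pos":[0,0,0],"rotation":[0,0,0]},{"grip":0.64,"delta_pos":[0,0,0],"rotation":[0,0,0]}]'
python3 -m creep '[{"grip":0.64,"delta_pos":[0,0,-0.5],"rotation":[0,0,0]},{"grip":0.64,"delta_pos":[0,0,-1],"rotation":[0,0,0]},{"grip":0.64,"delta_pos":[0,0,-1],"rotation":[0,0,0]},{"grip":0.64,"delta_pos":[0,0,-1],"rotation":[0,0,0]}]' >/dev/null
python3 -c "
from h import *
import pickle
s=snap('wrist','w8.png');pickle.dump(s,open('w8.pkl','wb'))
plan([(.41,.34,.24,-53),(.47,.29,.24,-30),(.525,.25,.24,-8),(.57,.225,.24,13)])"
```

```text
clock: 28.55
tool_pos: [0.3617, 0.3933, 0.0789]
orientation: [-180.0, -0.0, -75.7]
force: [0.5, 1.4, -1.4]
opening: 0.0238
gripper_force: 30.0
clock: 28.95
tool_pos: [0.3611, 0.3937, 0.0788]
orientation: [-180.0, 0.1, -75.7]
force: [0.2, -0.6, -0.3]
opening: 0.0314
gripper_force: 0.0
from [0.3608 0.3933 0.1785] -75.71 force [ 0.6  0.3 -0.1] open 0.0316 q [ 69.  11. -23.  -0. -56. -54.] t 29.4
[0.64, -0.35, -0.61] rot z -0.252 rows>= 2.6
[0.76, -0.18, -0.0] rot z -0.256 rows>= 2.7
[0.67, 0.07, -0.0] rot z -0.244 rows>= 2.6
[0.48, 0.19, -0.0] rot z -0.234 rows>= 2.5
end [0.57   0.2249 0.2395] 13.03
```

```bash

python3 -m creep '[{"grip":0.4,"delta_pos":[0.64,-0.35,-0.61],"rotation":[0,0,-0.252]},{"grip":0.4,"delta_pos":[0.64,-0.35,-0.61],"rotation":[0,0,-0.252]},{"grip":0.4,"delta_pos":[0.64,-0.35,-0.61],"rotation":[0,0,-0.252]}]' >/dev/null
python3 -m creep '[{"grip":0.4,"delta_pos":[0.76,-0.18,0],"rotation":[0,0,-0.256]},{"grip":0.4,"delta_pos":[0.76,-0.18,0],"rotation":[0,0,-0.256]},{"grip":0.4,"delta_pos":[0.76,-0.18,0],"rotation":[0,0,-0.256]}]' >/dev/null
python3 -m creep '[{"grip":0.4,"delta_pos":[0.67,0.07,0],"rotation":[0,0,-0.244]},{"grip":0.4,"delta_pos":[0.67,0.07,0],"rotation":[0,0,-0.244]},{"grip":0.4,"delta_pos":[0.67,0.07,0],"rotation":[0,0,-0.244]}]' >/dev/null
python3 -m creep '[{"grip":0.4,"delta_pos":[0.48,0.19,0],"rotation":[0,0,-0.234]},{"grip":0.4,"delta_pos":[0.48,0.19,0],"rotation":[0,0,-0.234]},{"grip":0.4,"delta_pos":[0.48,0.19,0],"rotation":[0,0,-0.234]},{"grip":0.4,"delta_pos":[0.48,0.19,0],"rotation":[0,0,-0.234]}]'
python3 -c "
from h import *
s=snap('wrist','w9.png')
for v in(100,112,125):print(v);casts(s,vmin=v)
plan([(.604,.2235,.16,12.5),(.604,.2235,.07,12.5),(.604,.2235,.031,12.5)])"
```

```text
clock: 30.7
tool_pos: [0.5699, 0.2243, 0.2371]
orientation: [179.9, 0.2, 13.0]
force: [0.0, 0.1, -0.4]
opening: 0.0524
gripper_force: 0.0
100
px [578. 180.] size [119. 121.] world [ 0.6244 -0.0479  0.023 ] len 0.129 yaw -76.9
px [ 98. 208.] size [198.  61.] world [0.4771 0.4461 0.023 ] len 0.215 yaw -75.8
px [539.  34.] size [156.  67.] world [0.747 0.05  0.023] len 0.148 yaw -76.9
px [326. 167.] size [ 51. 152.] world [0.5725 0.2145 0.023 ] len 0.162 yaw -159.9
px [187.  14.] size [66. 27.] world [0.6884 0.3759 0.023 ] len 0.061 yaw -76.9
px [389. 199.] size [29. 86.] world [0.5564 0.1415 0.023 ] len 0.098 yaw -153.2
px [420. 150.] size [  3. 169.] world [0.6101 0.1234 0.023 ] len 0.179 yaw -153.2
px [433. 148.] size [  3. 173.] world [0.615  0.1106 0.023 ] len 0.183 yaw -153.0
px [446. 147.] size [  3. 176.] world [0.6194 0.0977 0.023 ] len 0.186 yaw -153.1
112
px [578. 180.] size [119. 121.] world [ 0.6244 -0.0479  0.023 ] len 0.129 yaw -76.9
px [ 98. 208.] size [198.  61.] world [0.477  0.4461 0.023 ] len 0.215 yaw -75.8
px [540.  33.] size [154.  66.] world [0.7477 0.0492 0.023 
[... 314 characters left out ...]
-0.0479  0.023 ] len 0.129 yaw -76.9
px [ 98. 208.] size [196.  61.] world [0.4767 0.447  0.023 ] len 0.213 yaw -75.9
px [540.  32.] size [154.  64.] world [0.7485 0.0496 0.023 ] len 0.146 yaw -76.9
px [332. 167.] size [ 39. 151.] world [0.5741 0.2088 0.023 ] len 0.161 yaw -159.6
px [187.  14.] size [66. 27.] world [0.6884 0.3759 0.023 ] len 0.061 yaw -76.9
px [388. 199.] size [26. 86.] world [0.5561 0.1427 0.023 ] len 0.098 yaw -153.3
from [0.5698 0.2246 0.2375] 12.9 force [ 0.6 -0.1  0.6] open 0.0527 q [ 40.  15.  -8.  -0. -67.  63.] t 30.8
[0.33, 0.09, 0.78] rot z 0.004 rows>= 1.7
[0.0, -0.0, 0.9] rot z 0.0 rows>= 1.8
[0.0, -0.0, 0.39] rot z 0.0 rows>= 0.8
end [0.604  0.2232 0.0305] 12.54
```

```bash
sed -i 's/cv2.MORPH_CLOSE,np.ones((5,5))/cv2.MORPH_OPEN,np.ones((9,9))/' h.py && python3 -c "
from h import *
s=snap('wrist')
for v in(110,140):print(v);casts(s,vmin=v,lo=400)
s=snap('top');h=s['color'].max(2)
print(blobs(((h>170)&(s['color'].min(2)>140))[160:215,235:320],60))"
```

```text
110
px [538.  32.] size [151.  63.] world [0.7483 0.0508 0.023 ] len 0.143 yaw -77.0
px [124. 201.] size [101.  26.] world [0.4914 0.4208 0.023 ] len 0.109 yaw -75.3
px [605. 186.] size [71. 29.] world [ 0.6236 -0.0781  0.023 ] len 0.075 yaw -73.3
px [186.  12.] size [63. 25.] world [0.6896 0.3767 0.023 ] len 0.059 yaw -77.0
px [328. 126.] size [23. 65.] world [0.6179 0.2249 0.023 ] len 0.065 yaw -166.6
px [528. 181.] size [107.  11.] world [0.6078 0.0027 0.023 ] len 0.117 yaw 17.1
px [618. 152.] size [42. 24.] world [ 0.6601 -0.0753  0.023 ] len 0.044 yaw -77.1
px [327. 173.] size [26. 22.] world [0.5708 0.2143 0.023 ] len 0.027 yaw -77.1
140
px [538.  32.] size [151.  63.] world [0.7483 0.0508 0.023 ] len 0.143 yaw -77.0
px [182.  12.] size [53. 25.] world [0.6885 0.3812 0.023 ] len 0.049 yaw -77.0
px [528. 181.] size [107.  11.] world [0.6078 0.0027 0.023 ] len 0.117 yaw 17.1
px [592. 188.] size [30. 27.] world [ 0.6189 -0.0658  0.023 ] len 0.032 yaw -77.1
px [328. 142.] size [21. 31.] world [0.6028 0.2213 0.023 ] len 0.032 yaw -166.6
px [624. 184.] size [30. 22.] world [ 0.6301 -0.0974  0.023 ] len 0.032 yaw -77.1
px [328. 173.] size [25. 22.] world [0.5709 0.2138 0.023 ] len 0.026 yaw -77.1
px [120. 204.] size [27. 18.] world [0.4873 0.425  0.023 ] len 0.029 yaw -77.1
[]
```

```bash

python3 -m creep '[{"grip":0.4,"delta_pos":[0.34,0.09,0.78],"rotation":[0,0,0]},{"grip":0.4,"delta_pos":[0.34,0.09,0.78],"rotation":[0,0,0]},{"grip":0.4,"delta_pos":[0.34,0.09,0.78],"rotation":[0,0,0]},{"grip":0.4,"delta_pos":[0.34,0.09,0.78],"rotation":[0,0,0]}]' >/dev/null
python3 -m creep '[{"grip":0.4,"delta_pos":[0,0,0.4],"rotation":[0,0,0]},{"grip":0.4,"delta_pos":[0,0,0.9],"rotation":[0,0,0]},{"grip":0.4,"delta_pos":[0,0,0.9],"rotation":[0,0,0]}]'
python3 -m creep '[{"grip":0.4,"delta_pos":[0,0,0.2],"rotation":[0,0,0]},{"grip":0.4,"delta_pos":[0,0,0.39],"rotation":[0,0,0]},{"grip":0.4,"delta_pos":[0,0,0.39],"rotation":[0,0,0]},{"grip":0.4,"delta_pos":[0,0,0.39],"rotation":[0,0,0]}]'
python3 -m creep '[{"grip":1,"delta_pos":[0,0,0],"rotation":[0,0,0]},{"grip":1,"delta_pos":[0,0,0],"rotation":[0,0,0]},{"grip":1,"delta_pos":[0,0,0],"rotation":[0,0,0]},{"grip":1,"delta_pos":[0,0,0],"rotation":[0,0,0]},{"grip":1,"delta_pos":[0,0,0],"rotation":[0,0,0]}]'
python3 -m creep '[{"grip":1,"delta_pos":[0,0,-0.2],"rotation":[0,0,0]},{"grip":1,"delta_pos":[0,0,-0.6],"rotation":[0,0,0]},{"grip":1,"delta_pos":[0,0,-1],"rotation":[0,0,0]},{"grip":1,"delta_pos":[0,0,-1],"rotation":[0,0,0]}]' 
python3 -m creep '[{"grip":1,"delta_pos":[0,0,-0.5],"rotation":[0,0,0]},{"grip":1,"delta_pos":[0,0,-1],"rotation":[0,0,0]},{"grip":1,"delta_pos":[0,0,-1],"rotation":[0,0,0]},{"grip":1,"delta_pos":[0,0,-1],"rotation":[0,0,0]}]' >/dev/null
python3 -c "
from h import *
w=cv2.imread('pics/w8.png')
g=cv2.imread('pics/w6.png');cv2.imwrite('pics/c4.png',np.vstack([w[60:260,150:640]]))
plan([])"
```

```text
clock: 31.55
tool_pos: [0.602, 0.2225, 0.0671]
orientation: [179.9, 0.4, 13.0]
force: [-0.5, -0.1, -1.2]
opening: 0.0526
gripper_force: 0.0
clock: 31.95
tool_pos: [0.6065, 0.2248, 0.035]
orientation: [-180.0, -0.2, 13.1]
force: [-0.1, -0.4, -0.2]
opening: 0.0527
gripper_force: 0.0
clock: 32.45
tool_pos: [0.6055, 0.224, 0.0325]
orientation: [-180.0, -0.0, 13.0]
force: [-0.8, -0.4, 3.7]
opening: 0.0239
gripper_force: 30.0
clock: 32.85
tool_pos: [0.6084, 0.2255, 0.1382]
orientation: [-179.9, -0.5, 13.1]
force: [0.2, 0.4, -0.4]
opening: 0.0236
gripper_force: 30.0
from [0.6057 0.2243 0.2332] 13.02 force [-0.3  0.2 -2.4] open 0.0235 q [ 38.  18.  -5.  -0. -67.  65.] t 33.2
end [0.6057 0.2243 0.2332] 13.02
```

View pics/w8.png

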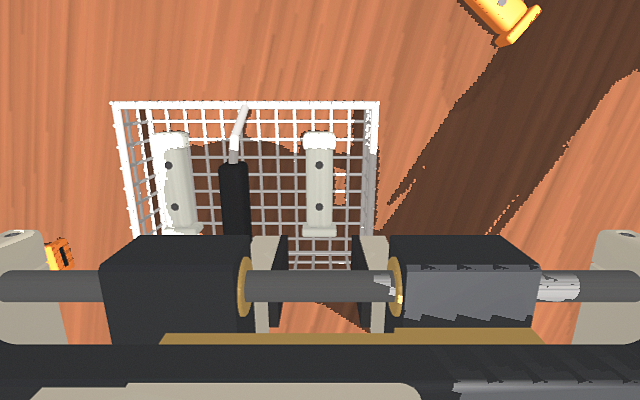

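w8 shows castings lying flat in both halves of the basket, at (178,180) and (319,180), with the grip at (235,200). Third casting is in hand; I'll compute where it fits.

```bash
python3 - <<'E'
from h import *
import pickle
w=pickle.load(open('w8.pkl','rb'))
c=np.array([.4135,.408,0]);ex=np.array([.969,.247,0]);ey=np.array([-.247,.969,0])
for n,p,z in(('A',(178,180),.023),('B',(319.5,180),.023),('grip far end',(234,163),.11),('rimL',(112,103),.055),('rimR',(379,103),.055)):
    X=ray(w,*p,z)-c;print(n,round(X@ex,4),round(X@ey,4))
q=c+.047*ex;print(q)
plan([(.57,.29,.23,-10),(.54,.35,.23,-32),(.50,.39,.23,-54),(*q[:2],.23,-75.7),(*q[:2],.16,-75.7),(*q[:2],.078,-75.7)])
E
```

```text
A 0.0705 -0.0076
B -0.0552 -0.0078
grip far end -0.0027 -0.0388
rimL 0.0992 -0.0737
rimR -0.0994 -0.074
[0.459043 0.419609 0.      ]
from [0.6057 0.2243 0.2332] 13.02 force [-0.3  0.2 -2.4] open 0.0235 q [ 38.  18.  -5.  -0. -67.  65.] t 33.2
[-0.2, -0.72, 0.03] rot z 0.256 rows>= 2.7
[-0.4, -0.54, 0.0] rot z 0.244 rows>= 2.6
[-0.55, -0.13, 0.0] rot z 0.245 rows>= 2.6
[-0.48, 0.16, 0.0] rot z 0.241 rows>= 2.5
[0.0, -0.0, 0.7] rot z -0.0 rows>= 1.4
[0.0, -0.0, 0.82] rot z -0.0 rows>= 1.6
end [0.459  0.4196 0.0782] -75.72
```

```bash

python3 -m creep '[{"grip":1,"delta_pos":[-0.2,-0.72,0.03],"rotation":[0,0,0.256]},{"grip":1,"delta_pos":[-0.2,-0.72,0.03],"rotation":[0,0,0.256]},{"grip":1,"delta_pos":[-0.2,-0.72,0.03],"rotation":[0,0,0.256]}]' >/dev/null
python3 -m creep '[{"grip":1,"delta_pos":[-0.4,-0.54,0],"rotation":[0,0,0.244]},{"grip":1,"delta_pos":[-0.4,-0.54,0],"rotation":[0,0,0.244]},{"grip":1,"delta_pos":[-0.4,-0.54,0],"rotation":[0,0,0.244]}]' >/dev/null
python3 -m creep '[{"grip":1,"delta_pos":[-0.55,-0.13,0],"rotation":[0,0,0.245]},{"grip":1,"delta_pos":[-0.55,-0.13,0],"rotation":[0,0,0.245]},{"grip":1,"delta_pos":[-0.55,-0.13,0],"rotation":[0,0,0.245]}]' >/dev/null
python3 -m creep '[{"grip":1,"delta_pos":[-0.55,0.2,0],"rotation":[0,0,0.241]},{"grip":1,"delta_pos":[-0.55,0.2,0],"rotation":[0,0,0.241]},{"grip":1,"delta_pos":[-0.55,0.2,0],"rotation":[0,0,0.241]},{"grip":1,"delta_pos":[-0.55,0.2,0],"rotation":[0,0,0.241]},{"grip":1,"delta_pos":[-0.55,0.2,0],"rotation":[0,0,0.241]}]' 
python3 -c "
from h import *
q=(.4521,.4344)
plan([(*q,.16,-75.7),(*q,.077,-75.7)],rowsize=.005)"
```

```text
clock: 34.65
tool_pos: [0.4511, 0.4221, 0.2277]
orientation: [179.9, -0.1, -75.6]
force: [-0.7, -0.4, -1.2]
opening: 0.0238
gripper_force: 30.0
from [0.4511 0.4221 0.2277] -75.55 force [-0.7 -0.4 -1.2] open 0.0238 q [ 61.  16.  -9.  -0. -66. -47.] t 34.6
[-0.115, -0.04, 0.675] rot z 0.002 rows>= 1.4
[-0.0, -0.0, 0.83] rot z -0.0 rows>= 1.7
end [0.4521 0.4343 0.0772] -75.73
```

```bash

python3 -m creep '[{"grip":1,"delta_pos":[-0.115,-0.04,0.3],"rotation":[0,0,0]},{"grip":1,"delta_pos":[-0.115,-0.04,0.675],"rotation":[0,0,0]},{"grip":1,"delta_pos":[-0.115,-0.04,0.675],"rotation":[0,0,0]},{"grip":1,"delta_pos":[-0.115,-0.04,0.675],"rotation":[0,0,0]}]'
python3 -m creep '[{"grip":1,"delta_pos":[0,0,0.3],"rotation":[0,0,0]},{"grip":1,"delta_pos":[0,0,0.6],"rotation":[0,0,0]},{"grip":1,"delta_pos":[0,0,0.83],"rotation":[0,0,0]},{"grip":1,"delta_pos":[0,0,0.83],"rotation":[0,0,0]},{"grip":1,"delta_pos":[0,0,0.83],"rotation":[0,0,0]}]'
python3 -m creep '[{"grip":0.67,"delta_pos":[0,0,0],"rotation":[0,0,0]},{"grip":0.67,"delta_pos":[0,0,0],"rotation":[0,0,0]},{"grip":0.67,"delta_pos":[0,0,0],"rotation":[0,0,0]},{"grip":0.67,"delta_pos":[0,0,0],"rotation":[0,0,0]}]'
python3 -m creep '[{"grip":0.67,"delta_pos":[0,0,-0.5],"rotation":[0,0,0]},{"grip":0.67,"delta_pos":[0,0,-1],"rotation":[0,0,0]},{"grip":0.67,"delta_pos":[0,0,-1],"rotation":[0,0,0]},{"grip":0.67,"delta_pos":[0,0,-1],"rotation":[0,0,0]}]'
python3 -c "
from h import *
plan([(.4125,.409,.26,-75.7)])"
```

```text
clock: 35.05
tool_pos: [0.4527, 0.434, 0.1613]
orientation: [179.9, -0.1, -75.6]
force: [0.2, 0.3, 0.2]
opening: 0.0238
gripper_force: 30.0
clock: 35.55
tool_pos: [0.4533, 0.4355, 0.0806]
orientation: [-179.9, 0.0, -75.7]
force: [-0.8, -0.6, -0.7]
opening: 0.0237
gripper_force: 30.0
clock: 35.95
tool_pos: [0.4537, 0.436, 0.0804]
orientation: [-179.8, 0.1, -75.7]
force: [5.0, 0.8, 5.6]
opening: 0.029
gripper_force: 2.9
clock: 36.35
tool_pos: [0.4522, 0.4351, 0.1801]
orientation: [-179.9, 0.1, -75.7]
force: [0.1, -0.2, -0.8]
opening: 0.0292
gripper_force: 0.0
from [0.4522 0.4351 0.1801] -75.71 force [ 0.1 -0.2 -0.8] open 0.0292 q [ 62.  19. -11.  -0. -60. -47.] t 36.4
[0.15, 0.45, -0.8] rot z -0.0 rows>= 1.9
end [0.4123 0.4094 0.2601] -75.71
```

```bash

python3 -m creep '[{"grip":0.3,"delta_pos":[0.0,0.45,-0.5],"rotation":[0,0,0]},{"grip":0.3,"delta_pos":[-0.1,0.45,-0.9],"rotation":[0,0,0]},{"grip":0.3,"delta_pos":[-0.1,0.45,-0.9],"rotation":[0,0,0]},{"grip":0.3,"delta_pos":[-0.1,0.45,-0.9],"rotation":[0,0,0]}]'
python3 -c "
from h import *
import pickle
s=snap('wrist');pickle.dump(s,open('w10.pkl','wb'));c=snap('scene');pickle.dump(c,open('sc10.pkl','wb'))
a=cv2.resize(s['color'][60:250,150:490],None,fx=1.8,fy=1.8)
b=cv2.resize(c['color'][100:205,310:450],None,fx=2.4,fy=2.4,interpolation=cv2.INTER_CUBIC)
m=np.zeros((600,620,3),'uint8');m[:342,:612]=a;m[345:345+252,:336]=b
cv2.imwrite('pics/m1.png',m[:,:,::-1]);plan([])"
```

```text
clock: 36.75
tool_pos: [0.4057, 0.4337, 0.2693]
orientation: [-180.0, 0.1, -75.7]
force: [0.3, 0.7, -0.6]
opening: 0.0553
gripper_force: 0.0
from [0.4056 0.4326 0.2667] -75.71 force [ 0.4 -1.7 -0.3] open 0.0597 q [ 66.  12.  -8.  -0. -70. -51.] t 36.9
end [0.4056 0.4326 0.2667] -75.71
```

View pics/m1.png

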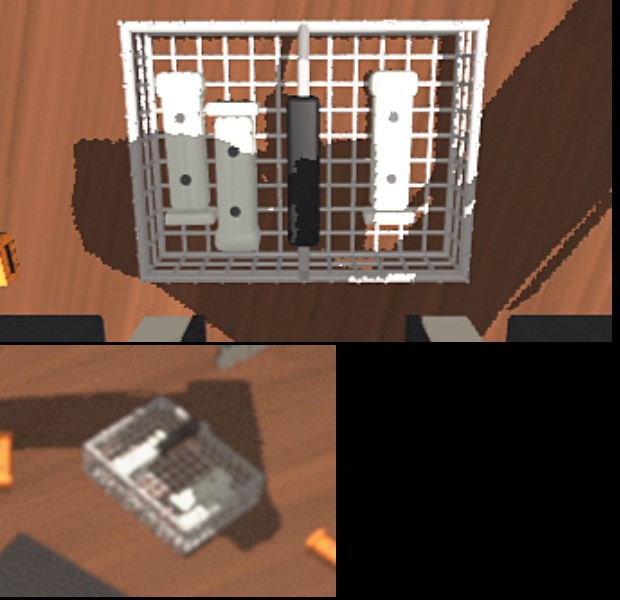

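All three castings lie flat in the basket, and the grip spans (288–320, 97–247) in the crop. Next I'll measure it and grasp.

```bash
python3 - <<'E'
from h import *
import pickle
w=pickle.load(open('w10.pkl','rb'));w8=pickle.load(open('w8.pkl','rb'))
f=lambda u,v:(150+u/1.8,60+v/1.8)
print('h check',tri(w,f(303,98),w8,(234,163)))
A=ray(w,*f(303.5,97),.11);B=ray(w,*f(304.5,246),.11);print(A,B,np.linalg.norm(A-B),(A+B)/2,np.degrees(np.arctan2(*(A-B)[1::-1])))
R=[ray(w,*f(*p),.055) for p in((121,22),(488,22))];print('far rim mid',(R[0]+R[1])/2,np.degrees(np.arctan2(*(R[0]-R[1])[1::-1])))
c=(A+B)/2
plan([(c[0],c[1],.18,-75.7),(c[0],c[1],.105,-75.7)],rowsize=.005)
E
```

```text
h check (array([0.42147578, 0.37155447, 0.10383952]), [np.float64(0.0003950517788058919), np.float64(0.00039505177880585666)])
[0.42112543 0.37109879 0.11      ] [0.40253029 0.44161689 0.11      ] 0.07292861084967833 [0.41182786 0.40635784 0.11      ] -75.22775798389127
far rim mid [0.43006025 0.33485137 0.055     ] 14.402980722447236
from [0.4056 0.4326 0.2667] -75.71 force [ 0.4 -1.7 -0.3] open 0.0597 q [ 66.  12.  -8.  -0. -70. -51.] t 36.9
[0.27, 0.005, 0.865] rot z -0.0 rows>= 1.8
[-0.0, -0.0, 0.75] rot z -0.0 rows>= 1.5
end [0.4118 0.4063 0.1052] -75.71
```

```bash

python3 -m creep '[{"grip":0.3,"delta_pos":[0.27,0.005,0.4],"rotation":[0,0,0]},{"grip":0.3,"delta_pos":[0.27,0.005,0.865],"rotation":[0,0,0]},{"grip":0.3,"delta_pos":[0.27,0.005,0.865],"rotation":[0,0,0]},{"grip":0.3,"delta_pos":[0.27,0.005,0.865],"rotation":[0,0,0]}]'
python3 -m creep '[{"grip":0.3,"delta_pos":[0,0,0.2],"rotation":[0,0,0]},{"grip":0.3,"delta_pos":[0,0,0.5],"rotation":[0,0,0]},{"grip":0.3,"delta_pos":[0,0,0.77],"rotation":[0,0,0]},{"grip":0.3,"delta_pos":[0,0,0.77],"rotation":[0,0,0]},{"grip":0.3,"delta_pos":[0,0,0.77],"rotation":[0,0,0]}]'
python3 -m creep '[{"grip":1,"delta_pos":[0,0,0],"rotation":[0,0,0]},{"grip":1,"delta_pos":[0,0,0],"rotation":[0,0,0]},{"grip":1,"delta_pos":[0,0,0],"rotation":[0,0,0]},{"grip":1,"delta_pos":[0,0,0],"rotation":[0,0,0]},{"grip":1,"delta_pos":[0,0,0],"rotation":[0,0,0]}]'
python3 -m creep '[{"grip":1,"delta_pos":[0,0,0],"rotation":[0,0,0]},{"grip":1,"delta_pos":[0,0,0],"rotation":[0,0,0]},{"grip":1,"delta_pos":[0,0,0],"rotation":[0,0,0]}]'
python3 -m creep '[{"grip":1,"delta_pos":[0,0,-0.05],"rotation":[0,0,0]},{"grip":1,"delta_pos":[0,0,-0.15],"rotation":[0,0,0]},{"grip":1,"delta_pos":[0,0,-0.3],"rotation":[0,0,0]},{"grip":1,"delta_pos":[0,0,-0.5],"rotation":[0,0,0]},{"grip":1,"delta_pos":[0,0,-0.7],"rotation":[0,0,0]}]'
python3 -m creep '[{"grip":1,"delta_pos":[0,0,-0.25],"rotation":[0,0,0]},{"grip":1,"delta_pos":[0,0,-0.5],"rotation":[0,0,0]},{"grip":1,"delta_pos":[0,0,-0.75],"rotation":[0,0,0]},{"grip":1,"delta_pos":[0,0,-1],"rotation":[0,0,0]},{"grip":1,"delta_pos":[0,0,-1],"rotation":[0,0,0]}]'
```

```text
clock: 37.25
tool_pos: [0.4126, 0.4063, 0.1812]
orientation: [179.9, -0.2, -75.7]
force: [0.1, 0.1, 0.5]
opening: 0.0611
gripper_force: 0.0
clock: 37.75
tool_pos: [0.4133, 0.4082, 0.1068]
orientation: [-179.9, 0.0, -75.7]
force: [0.5, -0.2, 0.1]
opening: 0.0614
gripper_force: 0.0
clock: 38.25
tool_pos: [0.4126, 0.4071, 0.1054]
orientation: [-180.0, 0.0, -75.7]
force: [-0.3, -0.8, 0.1]
opening: 0.0267
gripper_force: 0.0
clock: 38.55
tool_pos: [0.4127, 0.4072, 0.1052]
orientation: [-180.0, 0.0, -75.7]
force: [0.5, 0.2, 0.6]
opening: 0.0157
gripper_force: 30.0
clock: 39.05
tool_pos: [0.4119, 0.4064, 0.1755]
orientation: [179.9, -0.1, -75.7]
force: [-1.0, 0.5, -6.8]
opening: 0.0159
gripper_force: 30.0
clock: 39.55
tool_pos: [0.4133, 0.408, 0.2789]
orientation: [-179.7, 0.2, -75.7]
force: [0.1, 0.5, -6.2]
opening: 0.0161
gripper_force: 30.0
```

```bash
python3 - <<'E'
from h import *
P=[(.47,.33),(.52,.25),(.56,.16),(.575,.065),(.575,-.03),(.57,-.12),(.555,-.21),(.535,-.29),(.523,-.3545)]
plan([(*p,.285,-75.7-50.8*(i+1)/9) for i,p in enumerate(P)])
E
```

```text
from [0.4133 0.408  0.2789] -75.69 force [ 0.1  0.5 -6.2] open 0.0161 q [ 64.  10.  -9.   0. -70. -50.] t 39.5
[0.9, -0.36, -0.06] rot z 0.063 rows>= 1.9
[0.86, -0.37, -0.0] rot z 0.063 rows>= 1.9
[0.92, -0.35, -0.0] rot z 0.062 rows>= 2.0
[0.94, -0.2, -0.0] rot z 0.063 rows>= 1.9
[0.94, -0.13, -0.0] rot z 0.063 rows>= 1.9
[0.89, -0.17, -0.0] rot z 0.062 rows>= 1.8
[0.9, -0.16, -0.0] rot z 0.063 rows>= 1.8
[0.81, -0.16, -0.0] rot z 0.063 rows>= 1.7
[0.61, -0.23, -0.0] rot z 0.063 rows>= 1.3
end [ 0.5232 -0.3544  0.2849] -126.54
```

```bash

python3 -m creep '[{"grip":1,"delta_pos":[0.1,-0.04,-0.01],"rotation":[0,0,0.007]},{"grip":1,"delta_pos":[0.3,-0.12,-0.02],"rotation":[0,0,0.02]},{"grip":1,"delta_pos":[0.5,-0.2,-0.03],"rotation":[0,0,0.035]},{"grip":1,"delta_pos":[0.7,-0.28,-0.05],"rotation":[0,0,0.05]},{"grip":1,"delta_pos":[0.9,-0.36,-0.06],"rotation":[0,0,0.063]}]' >/dev/null
python3 -m creep '[{"grip":1,"delta_pos":[0.22,-0.09,0],"rotation":[0,0,0.016]},{"grip":1,"delta_pos":[0.43,-0.18,0],"rotation":[0,0,0.032]},{"grip":1,"delta_pos":[0.65,-0.28,0],"rotation":[0,0,0.047]},{"grip":1,"delta_pos":[0.86,-0.37,0],"rotation":[0,0,0.063]}]' >/dev/null
python3 -m creep '[{"grip":1,"delta_pos":[0.23,-0.09,0],"rotation":[0,0,0.016]},{"grip":1,"delta_pos":[0.46,-0.18,0],"rotation":[0,0,0.031]},{"grip":1,"delta_pos":[0.69,-0.26,0],"rotation":[0,0,0.047]},{"grip":1,"delta_pos":[0.92,-0.35,0],"rotation":[0,0,0.062]}]' >/dev/null
python3 -m creep '[{"grip":1,"delta_pos":[0.23,-0.05,0],"rotation":[0,0,0.016]},{"grip":1,"delta_pos":[0.47,-0.1,0],"rotation":[0,0,0.032]},{"grip":1,"delta_pos":[0.7,-0.15,0],"rotation":[0,0,0.047]},{"grip":1,"delta_pos":[0.94,-0.2,0],"rotation":[0,0,0.063]}]' >/dev/null
python3 -m creep '[{"grip":1,"delta_pos":[0.23,-0.03,0],"rotation":[0,0,0.016]},{"grip":1,"delta_pos":[0.47,-0.06,0],"rotation":[0,0,0.032]},{"grip":1,"delta_pos":[0.7,-0.1,0],"rotation":[0,0,0.047]},{"grip":1,"delta_pos":[0.94,-0.13,0],"rotation":[0,0,0.063]}]'
python3 -m creep '[{"grip":1,"delta_pos":[0.22,-0.04,0],"rotation":[0,0,0.016]},{"grip":1,"delta_pos":[0.45,-0.08,0],"rotation":[0,0,0.031]},{"grip":1,"delta_pos":[0.67,-0.13,0],"rotation":[0,0,0.047]},{"grip":1,"delta_pos":[0.89,-0.17,0],"rotation":[0,0,0.062]}]' >/dev/null
python3 -m creep '[{"grip":1,"delta_pos":[0.22,-0.04,0],"rotation":[0,0,0.016]},{"grip":1,"delta_pos":[0.45,-0.08,0],"rotation":[0,0,0.032]},{"grip":1,"delta_pos":[0.67,-0.12,0],"rotation":[0,0,0.047]},{"grip":1,"delta_pos":[0.9,-0.16,0],"rotation":[0,0,0.063]}]' >/dev/null
python3 -m creep '[{"grip":1,"delta_pos":[0.2,-0.04,0],"rotation":[0,0,0.016]},{"grip":1,"delta_pos":[0.4,-0.08,0],"rotation":[0,0,0.032]},{"grip":1,"delta_pos":[0.6,-0.12,0],"rotation":[0,0,0.047]},{"grip":1,"delta_pos":[0.81,-0.16,0],"rotation":[0,0,0.063]}]' >/dev/null
python3 -m creep '[{"grip":1,"delta_pos":[0.2,-0.08,0],"rotation":[0,0,0.02]},{"grip":1,"delta_pos":[0.4,-0.15,0],"rotation":[0,0,0.04]},{"grip":1,"delta_pos":[0.61,-0.23,0],"rotation":[0,0,0.063]},{"grip":1,"delta_pos":[0.61,-0.23,0],"rotation":[0,0,0.063]},{"grip":1,"delta_pos":[0.61,-0.23,0],"rotation":[0,0,0.063]}]'
python3 -c "
from h import *
plan([(.523,-.3545,.21,-126.5),(.523,-.3545,.195,-126.5)],rowsize=.005)"
```

```text
clock: 41.65
tool_pos: [0.5725, -0.0319, 0.2788]
orientation: [179.8, -0.1, -104.1]
force: [0.3, 0.8, -6.8]
opening: 0.0159
gripper_force: 30.0
clock: 43.35
tool_pos: [0.5208, -0.3557, 0.2787]
orientation: [179.8, -0.0, -126.7]
force: [-0.4, 0.2, -7.2]
opening: 0.0159
gripper_force: 30.0
from [ 0.5208 -0.3557  0.2787] -126.65 force [-0.4  0.2 -7.2] open 0.0159 q [-17.  16.  -2.  -0. -72. -20.] t 43.4
[-0.025, -0.01, 0.685] rot z -0.002 rows>= 1.4
[0.0, -0.0, 0.15] rot z 0.0 rows>= 0.3
end [ 0.5231 -0.3543  0.1952] -126.47
```

```bash

python3 -m creep '[{"grip":1,"delta_pos":[-0.01,-0.01,0.15],"rotation":[0,0,0]},{"grip":1,"delta_pos":[-0.025,-0.01,0.35],"rotation":[0,0,0]},{"grip":1,"delta_pos":[-0.025,-0.01,0.55],"rotation":[0,0,0]},{"grip":1,"delta_pos":[-0.025,-0.01,0.68],"rotation":[0,0,0]},{"grip":1,"delta_pos":[-0.025,-0.01,0.68],"rotation":[0,0,0]}]'
python3 -m creep '[{"grip":1,"delta_pos":[0,0,0.03],"rotation":[0,0,0]},{"grip":1,"delta_pos":[0,0,0.06],"rotation":[0,0,0]},{"grip":1,"delta_pos":[0,0,0.09],"rotation":[0,0,0]},{"grip":1,"delta_pos":[0,0,0.09],"rotation":[0,0,0]}]'
python3 -m creep '[{"grip":1,"delta_pos":[0,0,0.03],"rotation":[0,0,0]},{"grip":1,"delta_pos":[0,0,0.05],"rotation":[0,0,0]},{"grip":1,"delta_pos":[0,0,0.05],"rotation":[0,0,0]}]'
```

```text
clock: 43.85
tool_pos: [0.5231, -0.3529, 0.2102]
orientation: [179.7, -0.1, -126.5]
force: [0.3, 0.6, -6.9]
opening: 0.0157
gripper_force: 30.0
clock: 44.25
tool_pos: [0.5244, -0.354, 0.204]
orientation: [180.0, 0.0, -126.6]
force: [0.7, 0.0, -7.0]
opening: 0.0157
gripper_force: 30.0
clock: 44.55
tool_pos: [0.5242, -0.354, 0.1987]
orientation: [180.0, -0.0, -126.6]
force: [0.2, -0.6, -6.6]
opening: 0.0161
gripper_force: 30.0
```

```bash

python3 -m creep '[{"grip":1,"delta_pos":[0,0,0.02],"rotation":[0,0,0]},{"grip":1,"delta_pos":[0,0,0.04],"rotation":[0,0,0]},{"grip":1,"delta_pos":[0,0,0.04],"rotation":[0,0,0]}]'
python3 -m creep '[{"grip":1,"delta_pos":[0,0,0.01],"rotation":[0,0,0]},{"grip":1,"delta_pos":[0,0,0.02],"rotation":[0,0,0]},{"grip":1,"delta_pos":[0,0,0.02],"rotation":[0,0,0]}]'
```

```text
clock: 44.85
tool_pos: [0.5244, -0.3541, 0.195]
orientation: [180.0, -0.0, -126.6]
force: [-0.4, 0.1, -5.0]
opening: 0.016
gripper_force: 30.0
clock: 45.15
tool_pos: [0.5242, -0.3548, 0.1943]
orientation: [-179.9, -0.0, -126.6]
force: [-4.6, -1.7, 3.2]
opening: 0.0156
gripper_force: 30.0
```

```bash

python3 -m creep '[{"grip":0.5,"delta_pos":[0,0,0],"rotation":[0,0,0]},{"grip":0.5,"delta_pos":[0,0,0],"rotation":[0,0,0]},{"grip":0.5,"delta_pos":[0,0,0],"rotation":[0,0,0]},{"grip":0.5,"delta_pos":[0,0,0],"rotation":[0,0,0]}]'
python3 -m creep '[{"grip":0.5,"delta_pos":[0,0,-0.2],"rotation":[0,0,0]},{"grip":0.5,"delta_pos":[0,0,-0.6],"rotation":[0,0,0]},{"grip":0.5,"delta_pos":[0,0,-1],"rotation":[0,0,0]},{"grip":0.5,"delta_pos":[0,0,-1],"rotation":[0,0,0]}]' >/dev/null
python3 -m creep '[{"grip":0.5,"delta_pos":[0,0,-0.45],"rotation":[0,0,0]},{"grip":0.5,"delta_pos":[0,0,-0.45],"rotation":[0,0,0]},{"grip":0.5,"delta_pos":[0,0,-0.45],"rotation":[0,0,0]}]'
python3 -c "
from h import *
import pickle
s=snap('wrist','w11.png');pickle.dump(s,open('w11.pkl','wb'))
w3=pickle.load(open('w3.pkl','rb'))
for n,w in(('w3',w3),('now',s)):
    h=cv2.cvtColor(w['color'],cv2.COLOR_RGB2HSV).astype(int);m=((h[...,1]<60)&(h[...,2]>140)).astype('uint8');m[238:]=0;m[:,:205]=0;m[:,425:]=0
    m=cv2.morphologyEx(m,cv2.MORPH_CLOSE,np.ones((9,9)));print(n,blobs(m,3000)[:1])
plan([(.453,-.303,.31,-126.6),(.3831,-.2513,.31,-126.6),(.3831,-.2513,.21,-126.6),(.3831,-.2513,.125,-126.6),(.3831,-.2513,.107,-126.6)])"
```

```text
clock: 45.55
tool_pos: [0.5248, -0.3539, 0.1931]
orientation: [-180.0, 0.0, -126.5]
force: [0.0, -0.4, 0.0]
opening: 0.0409
gripper_force: 0.0
clock: 46.25
tool_pos: [0.5251, -0.3542, 0.3394]
orientation: [-179.8, 0.1, -126.5]
force: [-0.5, -1.8, -0.3]
opening: 0.0437
gripper_force: 0.0
w3 [(23839.5, array([323.5, 141.3]), [[205.0, 82.0], [424.0, 82.0], [424.0, 235.0], [205.0, 235.0]])]
now [(25527.5, array([320.5, 141.6]), [[204.10000610351562, 235.8000030517578], [205.0, 77.69999694824219], [424.70001220703125, 79.0], [423.79998779296875, 237.10000610351562]])]
from [ 0.5246 -0.3539  0.3381] -126.55 force [ 0.9  0.1 -0.2] open 0.044 q [-16.  14.   3.  -0. -79. -20.] t 46.3
[0.02, 0.88, 0.28] rot z 0.001 rows>= 1.8
[-0.0, 0.87, 0.0] rot z -0.0 rows>= 1.7
[-0.0, -0.0, 1.0] rot z -0.0 rows>= 2.0
[-0.0, -0.0, 0.85] rot z -0.0 rows>= 1.7
[-0.0, -0.0, 0.18] rot z -0.0 rows>= 0.4
end [ 0.3829 -0.2512  0.1071] -126.64
```

```bash

python3 -m creep '[{"grip":0.5,"delta_pos":[0.02,0.45,0.14],"rotation":[0,0,0]},{"grip":0.5,"delta_pos":[0.02,0.88,0.28],"rotation":[0,0,0]},{"grip":0.5,"delta_pos":[0.02,0.88,0.28],"rotation":[0,0,0]}]' >/dev/null
python3 -m creep '[{"grip":0.5,"delta_pos":[0,0.45,0],"rotation":[0,0,0]},{"grip":0.5,"delta_pos":[0,0.87,0],"rotation":[0,0,0]},{"grip":0.5,"delta_pos":[0,0.87,0],"rotation":[0,0,0]},{"grip":0.5,"delta_pos":[0,0.87,0],"rotation":[0,0,0]},{"grip":0.5,"delta_pos":[0,0.87,0],"rotation":[0,0,0]}]'
python3 -m creep '[{"grip":0.5,"delta_pos":[0,0,0.5],"rotation":[0,0,0]},{"grip":0.5,"delta_pos":[0,0,1],"rotation":[0,0,0]},{"grip":0.5,"delta_pos":[0,0,1],"rotation":[0,0,0]},{"grip":0.5,"delta_pos":[0,0,1],"rotation":[0,0,0]}]'
python3 -c "
from h import *
plan([(.3831,-.2513,.125,-126.7),(.3831,-.2513,.107,-126.7)],rowsize=.005)"
```

```text
clock: 47.1
tool_pos: [0.3831, -0.2515, 0.3098]
orientation: [180.0, -0.0, -126.5]
force: [-1.0, -0.4, 0.3]
opening: 0.0437
gripper_force: 0.0
clock: 47.5
tool_pos: [0.3832, -0.2521, 0.2103]
orientation: [179.9, -0.1, -126.5]
force: [0.6, 1.2, 0.7]
opening: 0.0439
gripper_force: 0.0
from [ 0.3832 -0.2521  0.2103] -126.55 force [0.6 1.2 0.7] open 0.0439 q [ -9.   2. -29.   0. -60. -28.] t 47.5
[-0.005, 0.005, 0.855] rot z 0.002 rows>= 1.7
[-0.0, 0.0, 0.18] rot z -0.0 rows>= 0.4
end [ 0.3831 -0.2514  0.1068] -126.73
```

```bash

python3 -m creep '[{"grip":0.5,"delta_pos":[-0.005,0.005,0.4],"rotation":[0,0,0]},{"grip":0.5,"delta_pos":[-0.005,0.005,0.855],"rotation":[0,0,0]},{"grip":0.5,"delta_pos":[-0.005,0.005,0.855],"rotation":[0,0,0]}]'
python3 -m creep '[{"grip":0.5,"delta_pos":[0,0,0.1],"rotation":[0,0,0]},{"grip":0.5,"delta_pos":[0,0,0.18],"rotation":[0,0,0]},{"grip":0.5,"delta_pos":[0,0,0.18],"rotation":[0,0,0]}]'
python3 -m creep '[{"grip":1,"delta_pos":[0,0,0],"rotation":[0,0,0]},{"grip":1,"delta_pos":[0,0,0],"rotation":[0,0,0]},{"grip":1,"delta_pos":[0,0,0],"rotation":[0,0,0]},{"grip":1,"delta_pos":[0,0,0],"rotation":[0,0,0]},{"grip":1,"delta_pos":[0,0,0],"rotation":[0,0,0]}]'
python3 -m creep '[{"grip":1,"delta_pos":[0,0,0],"rotation":[0,0,0]},{"grip":1,"delta_pos":[0,0,0],"rotation":[0,0,0]}]'
```

```text
clock: 47.8
tool_pos: [0.3814, -0.2505, 0.1226]
orientation: [179.7, -0.1, -126.6]
force: [-0.2, 0.0, 0.2]
opening: 0.0436
gripper_force: 0.0
clock: 48.1
tool_pos: [0.3834, -0.2509, 0.1074]
orientation: [-179.9, 0.0, -126.5]
force: [-0.0, 0.6, 0.2]
opening: 0.0442
gripper_force: 0.0
clock: 48.6
tool_pos: [0.3835, -0.2512, 0.107]
orientation: [-179.9, 0.0, -126.5]
force: [1.4, -3.0, -0.0]
opening: 0.0159
gripper_force: 30.0
clock: 48.8
tool_pos: [0.3834, -0.2511, 0.107]
orientation: [-179.9, 0.0, -126.5]
force: [2.8, -4.4, -0.2]
opening: 0.0162
gripper_force: 30.0
```

Gripped well. Now I'll turn it 90° clockwise.

```bash

python3 -m creep '[{"grip":1,"delta_pos":[0,0,0],"rotation":[0,0,0.05]},{"grip":1,"delta_pos":[0,0,0],"rotation":[0,0,0.1]},{"grip":1,"delta_pos":[0,0,0],"rotation":[0,0,0.16]},{"grip":1,"delta_pos":[0,0,0],"rotation":[0,0,0.22]},{"grip":1,"delta_pos":[0,0,0],"rotation":[0,0,0.28]}]'
python3 -m creep '[{"grip":1,"delta_pos":[0,0,0],"rotation":[0,0,0.06]},{"grip":1,"delta_pos":[0,0,0],"rotation":[0,0,0.12]},{"grip":1,"delta_pos":[0,0,0],"rotation":[0,0,0.18]},{"grip":1,"delta_pos":[0,0,0],"rotation":[0,0,0.24]},{"grip":1,"delta_pos":[0,0,0],"rotation":[0,0,0.3]}]'
python3 -m creep '[{"grip":1,"delta_pos":[0,0,0],"rotation":[0,0,0.06]},{"grip":1,"delta_pos":[0,0,0],"rotation":[0,0,0.12]},{"grip":1,"delta_pos":[0,0,0],"rotation":[0,0,0.18]},{"grip":1,"delta_pos":[0,0,0],"rotation":[0,0,0.24]},{"grip":1,"delta_pos":[0,0,0],"rotation":[0,0,0.3]}]'
python3 -m creep '[{"grip":1,"delta_pos":[0,0,0],"rotation":[0,0,0.06]},{"grip":1,"delta_pos":[0,0,0],"rotation":[0,0,0.13]},{"grip":1,"delta_pos":[0,0,0],"rotation":[0,0,0.13]},{"grip":1,"delta_pos":[0,0,0],"rotation":[0,0,0.13]}]'
python3 -c "
from h import *
print(ctrl.get_obs()['moment'])"
```

```text
clock: 49.3
tool_pos: [0.3835, -0.2512, 0.107]
orientation: [-179.9, 0.1, -151.9]
force: [3.1, -5.1, 0.3]
opening: 0.0157
gripper_force: 30.0
clock: 49.8
tool_pos: [0.3835, -0.2512, 0.107]
orientation: [-179.9, 0.1, -178.9]
force: [2.7, -5.7, 0.5]
opening: 0.0157
gripper_force: 30.0
clock: 50.3
tool_pos: [0.3835, -0.2513, 0.107]
orientation: [-180.0, 0.1, 154.0]
force: [2.6, -5.5, -0.1]
opening: 0.0161
gripper_force: 30.0
clock: 50.7
tool_pos: [0.3835, -0.2513, 0.107]
orientation: [-180.0, 0.1, 142.6]
force: [2.5, -6.3, -0.6]
opening: 0.0161
gripper_force: 30.1
[-2.29765693 -1.22293963  0.3385633 ]
```

```bash

python3 -m creep '[{"grip":0.4,"delta_pos":[0,0,0],"rotation":[0,0,0]},{"grip":0.4,"delta_pos":[0,0,0],"rotation":[0,0,0]},{"grip":0.4,"delta_pos":[0,0,0],"rotation":[0,0,0]},{"grip":0.4,"delta_pos":[0,0,0],"rotation":[0,0,0]}]'
python3 -m creep '[{"grip":0.4,"delta_pos":[0,0,-0.2],"rotation":[0,0,0]},{"grip":0.4,"delta_pos":[0,0,-0.6],"rotation":[0,0,0]},{"grip":0.4,"delta_pos":[0,0,-1],"rotation":[0,0,0]},{"grip":0.4,"delta_pos":[0,0,-1],"rotation":[0,0,0]}]' >/dev/null
python3 -m creep '[{"grip":0.4,"delta_pos":[0,0,-0.44],"rotation":[0,0,0]},{"grip":0.4,"delta_pos":[0,0,-0.44],"rotation":[0,0,0]},{"grip":0.4,"delta_pos":[0,0,-0.44],"rotation":[0,0,0]},{"grip":0.4,"delta_pos":[0,0,-0.44],"rotation":[0,0,0]}]'
python3 - <<'E'
from h import *
import pickle
s=snap('wrist','w12.png');w1=pickle.load(open('w1.pkl','rb'));S=pickle.load(open('s1.pkl','rb'))
d=np.abs(s['color'][120:232,240:375].astype(int)-w1['color'][120:232,240:375]).max(2);print('diff to w1 (on):',d.mean(),(d>60).mean())
t=snap('top','t3.png');T0=pickle.load(open('s0.pkl','rb'))['top']['color']
def bar(c):
    h=cv2.cvtColor(c[240:280,400:450],cv2.COLOR_RGB2HSV).astype(int);m=((h[...,0]<10)|(h[...,0]>170))&(h[...,1]>120)&(h[...,2]>200)
    return blobs(m,20)[:1]
print(bar(T0),bar(S['top']['color']),bar(t['color']))
# bystanders: differences from the start around them
for n,(r,c) in dict(buff=(124,308),bar=(145,199),can=(118,382),lk1=(180,149),lk2=(123,243),lk3=(298,263)).items():
    a=T0[r-28:r+28,c-28:c+28].astype(int);b=t['color'][r-28:r+28,c-28:c+28];print(n,(np.abs(a-b).max(2)>60).mean().round(3))
# loaded basket on seat: rim corners expected vs measured
h=t['color'].min(2)>150
m=np.zeros(h.shape,bool);m[130:280,400:530]=h[130:280,400:530]
for b in blobs(m,1000):print(b)
c=np.array([.5242,-.3545]);R=Rn.from_euler('z',-36.6,degrees=True).as_matrix()[:2,:2]
print([np.round(proj(t,[*(c+R@[x,y]),.143]),1) for x,y in((-.1,.075),(.1,.075),(.1,-.075),(-.1,-.075))])
plan([])
E
```

```text
clock: 51.1
tool_pos: [0.3822, -0.2505, 0.1064]
orientation: [-180.0, -0.0, 142.5]
force: [0.3, -0.6, -0.2]
opening: 0.0419
gripper_force: 0.0
clock: 51.9
tool_pos: [0.382, -0.2505, 0.2498]
orientation: [-180.0, -0.1, 142.5]
force: [0.2, 0.2, -0.2]
opening: 0.0524
gripper_force: 0.0
diff to w1 (on): 69.98313492063492 0.5542328042328042
[(123.0, array([28. , 21.3]), [[19.399999618530273, 27.0], [31.299999237060547, 8.5], [39.29999923706055, 13.699999809265137], [27.399999618530273, 32.099998474121094]])] [(302.0, array([25.5, 18.9]), [[15.0, 9.0], [38.0, 9.0], [38.0, 28.0], [15.0, 28.0]])] []
buff 0.0
bar 0.0
can 0.0
lk1 0.0
lk2 0.0
lk3 0.023
(3791.5, array([465.1, 198.1]), [[414.1000061035156, 215.60000610351562], [465.20001220703125, 140.8000030517578], [521.0, 178.8000030517578], [470.0, 253.6999969482422]])
[array([424.6, 220.4]), array([465.7, 159.8]), array([511.8, 191.7]), array([471.1, 252.9])]
from [ 0.382  -0.2505  0.2496] 142.54 force [-0.2 -0.2 -0.7] open 0.0526 q [  -8.   -1.  -25.   -0.  -65. -119.] t 52.0
end [ 0.382  -0.2505  0.2496] 142.54
```

```bash
python3 - <<'E'
from h import *
import pickle
for f in('w1','w12','w2'):
    c=cv2.imread(f'pics/{f}.png')[:,:,::-1];h=cv2.cvtColor(np.ascontiguousarray(c),cv2.COLOR_RGB2HSV).astype(int)
    r=((h[...,0]<8)|(h[...,0]>172))&(h[...,1]>170)&(h[...,2]>60);r[:,:260]=0;r[:,370:]=0;r[:130]=0;r[234:]=0
    ys,xs=np.nonzero(r);print(f,'rows',np.percentile(ys,[0.5,99.5]),'cols',np.percentile(xs,[0.5,99.5]))
    x0,x1=int(xs.min()),int(xs.max());y0,y1=int(ys.min()),int(ys.max())
    w=(h[...,1]<60)&(h[...,2]>60);w=w[y0:y1,x0+10:x1-10];a=np.argwhere(w);print(' mark',a.mean(0)+[y0,x0+10] if len(a) else None,len(a),'disc ctr',(y0+y1)/2,(x0+x1)/2)
    # small thumbnail text of V inside red (bar edges): column profile of gradient
    g=h[...,2][y0+5:y1-5,x0:x1];print(' vert edges',np.abs(np.diff(g,axis=1)).mean().round(1),'horiz edges',np.abs(np.diff(g,axis=0)).mean().round(1))
E
```

```text
w1 rows [155. 226.] cols [283. 342.]
 mark [217.  312.5] 68 disc ctr 190.5 312.5
 vert edges 5.2 horiz edges 5.6
w12 rows [153. 225.] cols [290. 349.]
 mark [215.5 319.5] 72 disc ctr 189.0 319.5
 vert edges 3.9 horiz edges 4.7
w2 rows [142. 203.] cols [294. 345.]
 mark [193.6875 319.875 ] 48 disc ctr 172.5 319.0
 vert edges 6.7 horiz edges 5.8
```

The pointer mark and bar match the starting "on" picture (mark on the bar's centre line at (319,215)). The basket's rim corner also falls where it should on the seat, so I'm handing in.

```bash
python3 -c "
from plant import ctrl
print(ctrl.close_job())"
```

```text
the job is handed in; nothing more can be done
None
```

The job is handed in after about 52 s of robot time: the dry basket is on the board with its two castings, all three rinsed castings are in the other basket on the dryer, and the isolator was turned back on only after that basket was released; the hand-in returned no verdict.

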